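# Hang the oiled spatulas to dry from the crank-lift dip box

### The arm

A 6-joint arm with a two-finger parallel gripper is mounted at the origin on a cart in front of the work surface, level with it; the furniture and walls round the work are solid. World frame = base frame: x ahead of the robot, y to its left, z up, the work surface at z = 0. Lengths are in m, angles in degrees, forces in N, time in s.
With the tool pointing down it reaches from about 0.325 to 0.9 m from the base axis. Payload 6.1 kg.
Tool frame: the origin (TCP) lies on the centre line of the jaws, within the pads' length; the fingertips stand 22 mm ahead of it and the grasp point (between the pads) lies 3 mm ahead of it; z points along the fingers, y is the line along which they close (so a half turn about z gives the same grasp; the last joint's range is limited). The gripper opens to 87 mm and grips with 3 to 60 N. Pads are 19 mm wide; open, the fingers measure 117 mm over their backs; the gripper's body (75 mm by 190 mm) begins 51 mm behind the grasp point.
Start: joints at [-7.225, 12.628, 87.462, -0, 79.91, -7.225], TCP at [0.625, -0, 0.245] pointing down, gripper open.
Joint ranges: [-170.65, 170.65], [-52.31, 119.04], [5.05, 147.46], [-71.25, 251.25], [11.57, 151.72], [-153.62, 153.62]. Speed limits (degrees/s): [147.25, 147.25, 172.46, 180, 180, 180].

### API

Orientations are given as [roll, pitch, yaw] about the fixed x, y, z axes, in that order (R = Rz(yaw) Ry(pitch) Rx(roll)).
In Python, from cell import robot, vision gives the robot as it stands.
- The arm moves only by the tool jog_arm, never from a script. Its argument "series" is a list of rows, each a list of 3 entries, a list of its own where there are three numbers: the shift along the world's x, y, z in cm, then the turn, a rotation vector about the world's x, y, z in degrees, then the finger opening in cm, from 0 to 8.7. A call has 1 to 20 rows; each row shifts and turns the commanded pose from where the row before left it; what a row does not reach is not made up. A row lasts 1/8 s, in which the tool goes at most 62.5 mm and 10.7 degrees, less where a joint would pass 70% of its speed; a pose out of reach is approached as far as the arm can. A call with a gripper value outside its range is refused whole. The fingers move at their own pace and stop on an object; the grip force is fixed at half the most. Time passes only in rows, so rows that do not move let the fingers close. It gives the time, the measured TCP pose, the force, the opening and the grip force at its end, in the units of the state.
- robot.get_obs(): the state, without advancing time (a new reading comes with each control period).
- vision.get_image(name): name is "side" or "top" or "wrist"; returns (picture, depth): 480x640x3 uint8, red, green, blue; 480x640 float32, m along the optical axis (not along the pixel's ray), 0 where there is no reading.
- vision.camera_model(name): a dict with "vfov" (degrees; the focal length in pixels is half the picture's height over the tangent of half this angle, whatever the lens; pixels are square), "cx", "cy" (the principal point, pixels), "rvec" (rotation vector, rad) and "tvec" (3), from world to camera coordinates, as OpenCV has them. Camera axes: x right, y down, z forward; pixel columns grow to the right and rows downward; lengths in m; the calibration is good to about 2 mm. A picture is of the moment at which its call begins: read the wrist's pose just before it. camera_model takes no time and is no camera call; for the wrist camera it gives the pose at the moment of the call.
- robot.hand_in(): hands the job in; it is judged then, once.
The state is a dict: "clock": time; "joints": joint angles; "joint_velocities": joint speeds; "effort": joint torques, N m; "position": TCP position; "eef_rot": TCP orientation; "wrist_force": force on the tool from outside, world axes, zero at the start; "wrist_torque": the same for the moment, N m; "opening": finger opening in m; "finger_force": force on a finger pad.
Only numpy, scipy, OpenCV 4.12 (cv2) and the standard library are available. Lean on these libraries where they do the work, as an engineer would, in place of code of your own. Each camera call takes 0.05 s, during which the arm holds its last target. There are 200 camera calls.

### The job

The freshly oiled spatulas have drained in the dip box: wind the box's lift all the way up by the loose grip of its crank, then, with one S-hook from the drying rail for each, thread the hook's lower end through the spatula's hanging hole, draw it up out of its slot and hang it by its hook on the rail. The oil is still tacky, so touch the spatulas with the hooks only, never with the gripper, and let none fall. When all of them hang, wind the empty lift fully down and set the lid squarely on the box; leave the oil bottle, wax tin and sanding block alone.

Things in the scene. Friction and masses are not known exactly. Their poses are not given: they have to be found in the camera images.
- box_mouth (a point): Centre of the mouth, at rim level (115 mm up), of an empty upright steel box, 200 x 74 mm outside, walls 3 mm. x: along its long side; y: to the blue gear case with the crank (72 x 74 mm, 92 mm high, middle 125 mm away); z up. Spatulas stand in the inner carrier's slots across x, at x = -69, -23, 23, 69 mm, 7 mm wide, 35 mm deep. Grey base plate 228 mm along x, y -65 to 197 mm, 8 mm thick
- lift (a joint): height of the slotted carrier in the box, 0 (fully down, end stop) to 0.060 m (fully up, end stop). Driven by the crank alone, 20 mm a turn; stays where it is left
- crank (a joint): angle of the crank on the gear case, 0 (carrier down) to 18.85 rad (three turns, carrier up); end stops at both. Grows clockwise seen from above. Turns against friction of 1 to 2 N at the grip and stays where it is left
- crank_axis (a point): point on the upright axis of the crank at mid height of its grip, 141 mm above the bench, 125 mm along +y from the middle of the box; fixed to the box
- crank_grip (a point): centre of the crank's black upright grip sleeve, 22 mm diameter, 45 mm tall (118 to 163 mm above the bench). It spins freely on its pin and travels level on a circle of 50 mm radius about the crank axis; the crank arm lies just below it, nothing above it
- rail_mid (a point): Drying rail: level round steel bar, 10 mm diameter, axis 225 mm above the bench, on two posts 304 mm apart on a base board 74 x 330 mm, 14 mm thick. This point: middle of the bar on its axis; y along the bar, x away from the robot, z up. The S-hooks hang from it near y = -108, -36, 36, 108 mm; each spatula may hang where its hook hung
- lid_grip (a point): Centre of the dark grip bar (72 mm along y, 16 along x, 30 high) on top of the box's plywood lid, 212 (x) x 88 (y) x 10 mm. The board's top is 15 mm, its underside 25 mm below this point; two battens under it, 10 mm high, fit into the box with 5 mm to spare all round, and it lies on them on the bench. On the box this point is 25 mm above the rim. 0.22 kg. Fits either way round
- hook1_grip (a point): S-hook 1, 5 mm steel wire, flat in its x-z plane (x to the open side of the top bend, z up), 40 g. This point: middle of its straight back, where to grip. Wire centres from here, mm (x, z): back (0, 12 to -16); top bend radius 22 about (22, 12), end ball 10 mm at (45, 2); slant to (30, -49); low bend radius 9.5 about (22, -54), tip rising 45 deg to (10, -56). Hung: bar at (22, 26)
- spatula1_hole (a point): Centre of the round 16 mm hanging hole of pale maple spatula 1: 5 mm thick, 108 mm long, 56 mm wide at the blade (down), 35 mm at the rounded handle end (up), 35 g. The hole is 14 mm below the handle end, 94 mm above the blade's edge. x: normal of the faces, axis of the hole; z: to the handle end. May be absent; which slot it stands in varies
- hook2_grip (a point): S-hook 2, 5 mm steel wire, flat in its x-z plane (x to the open side of the top bend, z up), 40 g. This point: middle of its straight back, where to grip. Wire centres from here, mm (x, z): back (0, 12 to -16); top bend radius 22 about (22, 12), end ball 10 mm at (45, 2); slant to (30, -49); low bend radius 9.5 about (22, -54), tip rising 45 deg to (10, -56). Hung: bar at (22, 26)
- spatula2_hole (a point): Centre of the round 16 mm hanging hole of pale maple spatula 2: 5 mm thick, 108 mm long, 56 mm wide at the blade (down), 35 mm at the rounded handle end (up), 35 g. The hole is 14 mm below the handle end, 94 mm above the blade's edge. x: normal of the faces, axis of the hole; z: to the handle end. May be absent; which slot it stands in varies
- hook3_grip (a point): S-hook 3, 5 mm steel wire, flat in its x-z plane (x to the open side of the top bend, z up), 40 g. This point: middle of its straight back, where to grip. Wire centres from here, mm (x, z): back (0, 12 to -16); top bend radius 22 about (22, 12), end ball 10 mm at (45, 2); slant to (30, -49); low bend radius 9.5 about (22, -54), tip rising 45 deg to (10, -56). Hung: bar at (22, 26)
- spatula3_hole (a point): Centre of the round 16 mm hanging hole of pale maple spatula 3: 5 mm thick, 108 mm long, 56 mm wide at the blade (down), 35 mm at the rounded handle end (up), 35 g. The hole is 14 mm below the handle end, 94 mm above the blade's edge. x: normal of the faces, axis of the hole; z: to the handle end. May be absent; which slot it stands in varies
- hook4_grip (a point): S-hook 4, 5 mm steel wire, flat in its x-z plane (x to the open side of the top bend, z up), 40 g. This point: middle of its straight back, where to grip. Wire centres from here, mm (x, z): back (0, 12 to -16); top bend radius 22 about (22, 12), end ball 10 mm at (45, 2); slant to (30, -49); low bend radius 9.5 about (22, -54), tip rising 45 deg to (10, -56). Hung: bar at (22, 26)
- spatula4_hole (a point): Centre of the round 16 mm hanging hole of pale maple spatula 4: 5 mm thick, 108 mm long, 56 mm wide at the blade (down), 35 mm at the rounded handle end (up), 35 g. The hole is 14 mm below the handle end, 94 mm above the blade's edge. x: normal of the faces, axis of the hole; z: to the handle end. May be absent; which slot it stands in varies
- honing_oil: bystander: small brown dropper bottle, 33 mm across, 102 mm tall; origin at its foot
- wax_tin: bystander: round tin with dark green lid, 69 mm across, 31 mm tall; origin at its underside
- sanding_block: bystander: cork sanding block in abrasive paper, 64 x 110 x 29 mm; origin at its underside
- spatula1: the same spatula 1; origin at the middle of its blade's edge, same axes as its hole
- spatula2: the same spatula 2; origin at the middle of its blade's edge, same axes as its hole
- spatula3: the same spatula 3; origin at the middle of its blade's edge, same axes as its hole
- spatula4: the same spatula 4; origin at the middle of its blade's edge, same axes as its hole
- lid: the same lid; origin at the centre of the underside of its battens

How it is judged (in metres and radians):
On the way, in this order (a step that is already met when the one before it is completed fails the run):
1. the lift is wound fully up (at least 57 mm) (value of joint lift above 0.057 m), for 0.2 s.
2. every spatula hangs by its hole on an S-hook on the drying rail, with the lift still up ((distance between spatula1_hole and hook1_grip below 0.085 m or distance between spatula1_hole and hook2_grip below 0.085 m or distance between spatula1_hole and hook3_grip below 0.085 m or distance between spatula1_hole and hook4_grip below 0.085 m) and x of spatula1_hole in the frame of rail_mid between -0.03 and 0.03 m and y of spatula1_hole in the frame of rail_mid between -0.15 and 0.15 m and z of spatula1_hole in the frame of rail_mid between -0.12 and -0.07 m and angle between each of spatula1_hole, spatula2_hole, spatula3_hole, spatula4_hole's own z axis and vertical below 0.3 rad and (distance between spatula2_hole and hook1_grip below 0.085 m or distance between spatula2_hole and hook2_grip below 0.085 m or distance between spatula2_hole and hook3_grip below 0.085 m or distance between spatula2_hole and hook4_grip below 0.085 m) and x of spatula2_hole in the frame of rail_mid between -0.03 and 0.03 m and y of spatula2_hole in the frame of rail_mid between -0.15 and 0.15 m and z of spatula2_hole in the frame of rail_mid between -0.12 and -0.07 m and (distance between spatula3_hole and hook1_grip below 0.085 m or distance between spatula3_hole and hook2_grip below 0.085 m or distance between spatula3_hole and hook3_grip below 0.085 m or distance between spatula3_hole and hook4_grip below 0.085 m) and x of spatula3_hole in the frame of rail_mid between -0.03 and 0.03 m and y of spatula3_hole in the frame of rail_mid between -0.15 and 0.15 m and z of spatula3_hole in the frame of rail_mid between -0.12 and -0.07 m and (distance between spatula4_hole and hook1_grip below 0.085 m or distance between spatula4_hole and hook2_grip below 0.085 m or distance between spatula4_hole and hook3_grip below 0.085 m or distance between spatula4_hole and hook4_grip below 0.085 m) and x of spatula4_hole in the frame of rail_mid between -0.03 and 0.03 m and y of spatula4_hole in the frame of rail_mid between -0.15 and 0.15 m and z of spatula4_hole in the frame of rail_mid between -0.12 and -0.07 m and value of joint lift above 0.05 m), for 0.3 s.
3. the empty lift is wound fully down (within 3 mm) (value of joint lift below 0.003 m), for 0.2 s.
At the end, for the whole second after the job is handed in: Each spatula hangs by its hole on an S-hook (hole within 85 mm of its back's middle) below the rail, between its posts, hole 70 to 120 mm under the bar, tilt under 0.3 rad, at rest; the lift is down within 4 mm; the lid lies flat on the rim, centred within 12 mm, parallel within 0.12 rad, at rest ((distance between spatula1_hole and hook1_grip below 0.085 m or distance between spatula1_hole and hook2_grip below 0.085 m or distance between spatula1_hole and hook3_grip below 0.085 m or distance between spatula1_hole and hook4_grip below 0.085 m) and x of spatula1_hole in the frame of rail_mid between -0.03 and 0.03 m and y of spatula1_hole in the frame of rail_mid between -0.15 and 0.15 m and z of spatula1_hole in the frame of rail_mid between -0.12 and -0.07 m and angle between each of spatula1_hole, spatula2_hole, spatula3_hole, spatula4_hole's own z axis and vertical below 0.3 rad and (distance between spatula2_hole and hook1_grip below 0.085 m or distance between spatula2_hole and hook2_grip below 0.085 m or distance between spatula2_hole and hook3_grip below 0.085 m or distance between spatula2_hole and hook4_grip below 0.085 m) and x of spatula2_hole in the frame of rail_mid between -0.03 and 0.03 m and y of spatula2_hole in the frame of rail_mid between -0.15 and 0.15 m and z of spatula2_hole in the frame of rail_mid between -0.12 and -0.07 m and (distance between spatula3_hole and hook1_grip below 0.085 m or distance between spatula3_hole and hook2_grip below 0.085 m or distance between spatula3_hole and hook3_grip below 0.085 m or distance between spatula3_hole and hook4_grip below 0.085 m) and x of spatula3_hole in the frame of rail_mid between -0.03 and 0.03 m and y of spatula3_hole in the frame of rail_mid between -0.15 and 0.15 m and z of spatula3_hole in the frame of rail_mid between -0.12 and -0.07 m and (distance between spatula4_hole and hook1_grip below 0.085 m or distance between spatula4_hole and hook2_grip below 0.085 m or distance between spatula4_hole and hook3_grip below 0.085 m or distance between spatula4_hole and hook4_grip below 0.085 m) and x of spatula4_hole in the frame of rail_mid between -0.03 and 0.03 m and y of spatula4_hole in the frame of rail_mid between -0.15 and 0.15 m and z of spatula4_hole in the frame of rail_mid between -0.12 and -0.07 m and value of joint lift below 0.004 m and x of lid_grip in the frame of box_mouth between -0.012 and 0.012 m and y of lid_grip in the frame of box_mouth between -0.012 and 0.012 m and z of lid_grip in the frame of box_mouth below 0.029 m and angle between lid_grip's own z axis and vertical below 0.05 rad and angle between the x axis of lid_grip and the x axis of box_mouth, either way round below 0.12 rad and linear speed of lid below 0.02 m/s and linear speed of each of spatula1, spatula2, spatula3, spatula4 below 0.08 m/s); the robot touches nothing.
It fails at once if the robot touches a spatula (contact force between any of the fingers, the arm and spatula1 above 0.3 N or contact force between any of the fingers, the arm and spatula2 above 0.3 N or contact force between any of the fingers, the arm and spatula3 above 0.3 N or contact force between any of the fingers, the arm and spatula4 above 0.3 N).
It fails at once if a spatula falls to the bench (height (world z) of any of spatula1_hole, spatula2_hole, spatula3_hole, spatula4_hole below 0.06 m).
It fails at once if the oil bottle, wax tin or sanding block is knocked aside (more than 30 mm) (distance of any of honing_oil, wax_tin, sanding_block from where it was at the start of the episode above 0.03 m).
Of spatula1, spatula2, spatula3, spatula4 only 2 to 3 are there at a start; the rules pass over those that are not, and their reading is None.
At some moment in a run one of lid may be knocked a few centimetres aside while the robot is not near it.
It also fails if it takes over 210 s, if anything falls off the work surface, if the arm or the gripper's body presses on something with over 40 N, if the wrist force passes 120 N, or if a joint passes its speed limit or range.

## Working session

There is one attempt and no reset: what is moved stays moved. The work goes in short steps, Python scripts to look and compute and a tool call to move; the robot and the scene stay as the last step left them, time stands still between calls to the robot, and variables do not carry over. Pictures are saved under pics/ and viewed, at most 14 in all, crops included, and the job is handed in when it is done.

Besides the shell and the picture viewer there is one more tool, called after "Emit:" by a JSON object that holds its "name" and its "arguments", one argument or row to a line. jog_arm: Moves the arm, as the interface text tells. Its arguments: {"type":"object","properties":{"series":{"type":"array"}},"required":["series"]}

```bash
ls; mkdir -p pics; cat > h.py <<'E'
import numpy as np, cv2
from cell import robot, vision
def cam(n):
    m=vision.camera_model(n); R=cv2.Rodrigues(np.array(m['rvec'],float))[0]; t=np.array(m['tvec'],float).ravel()
    f=240/np.tan(np.radians(m['vfov'])/2); return R,t,f,m['cx'],m['cy']
def cloud(n,d,c=None):
    R,t,f,cx,cy=c or cam(n); v,u=np.mgrid[:480,:640]
    P=np.stack([(u-cx)/f*d,(v-cy)/f*d,d],-1); return (P-t)@R
def plane(n,uv,z,c=None):
    R,t,f,cx,cy=c or cam(n); uv=np.atleast_2d(np.array(uv,float)); r=np.c_[(uv-[cx,cy])/f,np.ones(len(uv))]@R; o=-R.T@t
    return o+r*((z-o[2])/r[:,2])[:,None]
def proj(n,P,c=None):
    R,t,f,cx,cy=c or cam(n); q=np.atleast_2d(P)@R.T+t; return q[:,:2]/q[:,2:]*f+[cx,cy]
def save(n,name): 
    im,d=vision.get_image(n); cv2.imwrite(f'pics/{name}.png',im[:,:,::-1]); np.save(f'pics/{name}.npy',d); return im,d
E
python3 - <<'E'
from h import *
for n in('side','top'):
    save(n,n+'0'); R,t,f,cx,cy=cam(n); print(n,-R.T@t,R[2],f,cx,cy)
print(robot.get_obs())
E
```

```text
pics
side [0.4790668  0.81081441 0.79000142] [ 0.10488877 -0.77645189 -0.6213862 ] 502.69614057890806 333.9126105717111 240.69897342472632
top [0.45194416 0.03738522 1.39167509] [ 0.12694634 -0.00643088 -0.99188874] 534.1520325486927 319.15506035772404 237.0778920694979
{'clock': 0.1, 'joints': array([-7.22214910e+00,  1.26705865e+01,  8.75221943e+01, -8.73536581e-04,
        7.99086161e+01, -7.22400435e+00]), 'joint_velocities': array([-0.00588359, -0.15454448, -0.06212951, -0.00224007, -0.03532209,
       -0.13098632]), 'effort': array([ 7.49785686e-04, -4.95945239e+01, -3.88519800e+01,  7.01414770e-02,
        5.15591155e-02, -7.55870246e-05]), 'position': array([6.24464225e-01, 9.02898459e-05, 2.43520510e-01]), 'eef_rot': array([-1.79899300e+02, -1.18976180e-02,  9.00019986e+01]), 'wrist_force': array([-0.83002946, -0.02793548, -0.30423611]), 'wrist_torque': array([-0.00154838,  0.06086491, -0.0280491 ]), 'finger_force': 0.0, 'opening': 0.08708413957419246}
```

View pics/top0.png

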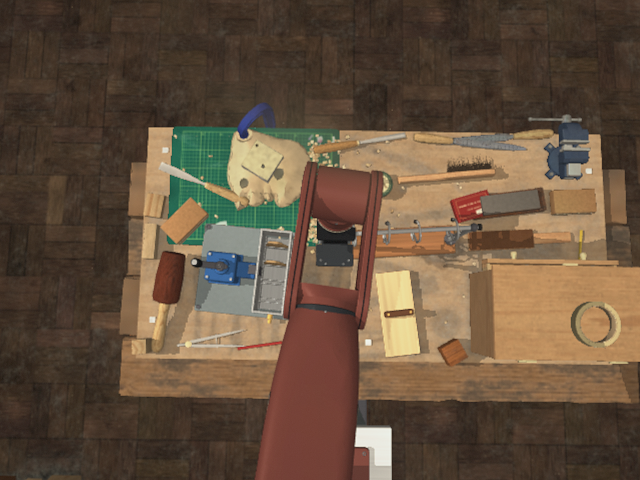

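View pics/side0.png

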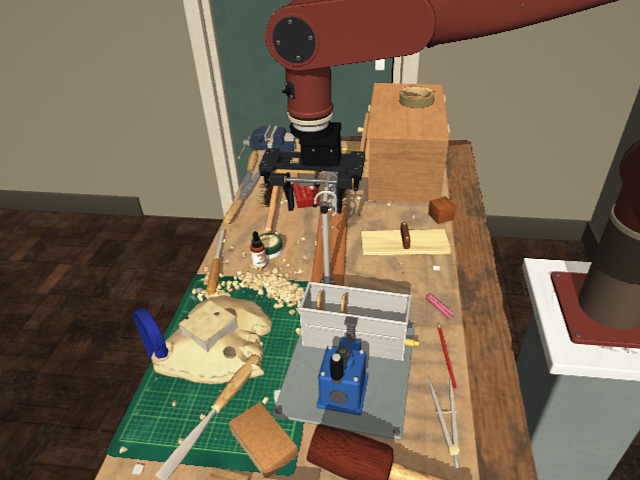

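The top view shows the box at about (273,272) with the blue gear case to its left (+y), the rail at about (380–480, 228), partly hidden by the arm, and the lid at (398,313). The side view shows two spatulas in the slots and the crank's black grip at (337,365).

```bash
python3 - <<'E'
from h import *
np.set_printoptions(precision=4,suppress=True)
for n in('top','side'):
    im=cv2.imread(f'pics/{n}0.png'); d=np.load(f'pics/{n}0.npy'); P=cloud(n,d); hsv=cv2.cvtColor(im,cv2.COLOR_BGR2HSV)
    ok=(d>0)
    def rep(name,m):
        p=P[m&ok]
        if len(p)<5: print(n,name,len(p));return
        r=cv2.minAreaRect((p[:,:2]*1000).astype(np.float32)); print(n,name,len(p),'mean',p.mean(0),'rect',r)
    X,Y,Z=P[...,0],P[...,1],P[...,2]
    reg=(X>.3)&(X<.75)&(Y>-.05)&(Y<.5)
    rim=reg&(hsv[...,1]<60)&(Z>.105)&(Z<.125)&(Y<.3); rep('rim',rim)
    blue=reg&(hsv[...,0]>95)&(hsv[...,0]<125)&(hsv[...,1]>120)&(Z>.08)&(Z<.1); rep('bluetop',blue)
    grip=reg&(Z>.155)&(Z<.17)&(Y>.12); rep('griptop',grip)
    rail=(X>.3)&(X<.9)&(Y>-.5)&(Y<.1)&(abs(Z-.2275)<.012)&(hsv[...,1]<90); rep('rail',rail)
    lid=(X>.2)&(X<.6)&(Y>-.35)&(Y<.0)&(abs(Z-.02)<.006)&(hsv[...,2]>150); rep('lid',lid)
    lg=(X>.2)&(X<.6)&(Y>-.35)&(Y<.0)&(abs(Z-.05)<.006); rep('lidgrip',lg)
    sp=reg&(Z>.12)&(Z<.155)&(Y<.2)&(hsv[...,1]>60); rep('spat',sp)
    print(np.c_[P[sp&ok][::15]])
E
```

```text
top rim 739 mean [0.5363 0.1708 0.1152] rect ((537.0865478515625, 201.19744873046875), (197.43382263183594, 202.99781799316406), 84.53887176513672)
top bluetop 607 mean [0.5409 0.2638 0.092 ] rect ((542.1876220703125, 268.1772766113281), (74.84101104736328, 71.45027160644531), 84.53912353515625)
top griptop 59 mean [0.546  0.3135 0.1642] rect ((546.326416015625, 314.7283020019531), (17.607004165649414, 17.085050582885742), 86.21546173095703)
top rail 613 mean [ 0.6199 -0.2042  0.2297] rect ((618.66162109375, -186.49778747558594), (45.791603088378906, 281.8264465332031), 4.1346940994262695)
top lid 2695 mean [ 0.4403 -0.1723  0.0199] rect ((480.6240234375, -213.51364135742188), (288.6797180175781, 254.4230499267578), 11.488895416259766)
top lidgrip 440 mean [ 0.378  -0.2563  0.0477] rect ((388.9263916015625, -243.64517211914062), (225.1816864013672, 62.15926742553711), 53.858741760253906)
top spat 37 mean [0.5772 0.1357 0.123 ] rect ((576.6972045898438, 136.884521484375), (24.310102462768555, 50.4728889465332), 84.20494842529297)
[[0.6009 0.1466 0.1209]
 [0.5989 0.1251 0.1206]
 [0.553
[... 473 characters left out ...]
rail 375 mean [ 0.6125 -0.0403  0.2282] rect ((591.9951782226562, -119.71087646484375), (295.41552734375, 99.71977233886719), 76.14556884765625)
side lid 1907 mean [ 0.4418 -0.1654  0.0182] rect ((465.08837890625, -169.3160400390625), (273.5204772949219, 276.16339111328125), 87.81292724609375)
side lidgrip 187 mean [ 0.4023 -0.2178  0.0468] rect ((391.7251281738281, -239.64659118652344), (222.9007110595703, 63.25606155395508), 53.67023468017578)
side spat 50 mean [0.5952 0.0642 0.1298] rect ((587.1658935546875, 52.99021911621094), (50.9400749206543, 204.7236328125), 5.492822170257568)
[[ 0.6213 -0.0427  0.1505]
 [ 0.6146 -0.0053  0.1342]
 [ 0.5993  0.1365  0.1218]
 [ 0.555   0.1417  0.1207]]
```

Emit:
{"name": "jog_arm", "arguments": {
  "series": [
    [[0,0,4],[0,0,0],4.5],
    [[-1.0,5.0,2],[0,0,0],4.5],
    [[-1.3,5.4,0],[0,0,0],4.5],
    [[-1.3,5.4,0],[0,0,0],4.5],
    [[-1.3,5.4,0],[0,0,0],4.5],
    [[-1.3,5.4,0],[0,0,0],4.5],
    [[-1.3,5.3,0],[0,0,0],4.5],
    [[0,0,0],[0,0,0],4.5],
    [[0,0,0],[0,0,0],4.5]
  ]
}}

```text
clock: 1.23
position: [0.5498, 0.3187, 0.3039]
eef_rot: [-180.0, 0.1, 90.0]
wrist_force: [-0.7, -0.2, -0.3]
opening: 0.0448
finger_force: 0.0
```

```bash
python3 - <<'E'
from h import *
print(robot.get_obs()['position'],robot.get_obs()['eef_rot'])
c=cam('wrist'); im,d=save('wrist','w1'); R,t,f,cx,cy=c; print(-R.T@t,R[2],f,cx,cy)
P=cloud('wrist',d,c); np.save('pics/w1P.npy',P)
m=(abs(P[...,2]-.163)<.006)&(d>0); p=P[m]; print(len(p),p.mean(0) if len(p) else 0, cv2.minAreaRect((p[:,:2]*1000).astype(np.float32)) if len(p) else 0)
save('top','t1'); i=cv2.imread('pics/t1.png')[200:360,180:500]; j=cv2.imread('pics/w1.png')
cv2.imwrite('pics/c1.png',np.vstack([cv2.resize(i,(640,320)),cv2.resize(j,(360,270)).copy() if 0 else cv2.copyMakeBorder(cv2.resize(j,(360,270)),0,0,0,280,0)]))
E
```

```text
[0.54983642 0.31869503 0.30392793] [-1.79959139e+02  5.81435001e-02  9.00370043e+01]
[0.54897295 0.39918718 0.44382577] [-9.12279378e-04 -2.96557185e-01 -9.55014662e-01] 418.9579269297586 318.1834946663421 246.58497921363298
599 [0.54607318 0.3171895  0.16390943] ((545.8988037109375, 316.1390686035156), (19.143386840820312, 18.95390510559082), 38.26130294799805)
```

View pics/c1.png

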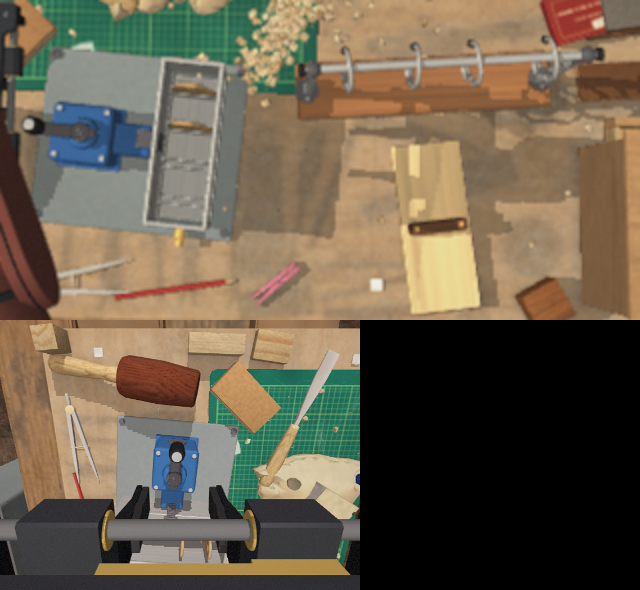

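The 2× crop shows all four hooks on the rail (bar from about (315,72) to (600,52)), two spatulas in the two far slots at (190,88) and (190,125), and the lid grip at (438,226). In the wrist view the crank grip is at about (177,456).

Emit:
{"name": "jog_arm", "arguments": {
  "series": [
    [[-0.35,-0.15,0],[0,0,0],4.5],
    [[0,0,-5],[0,0,0],4.5],
    [[0,0,-5],[0,0,0],4.5],
    [[0,0,-3.5],[0,0,0],4.5],
    [[0,0,-2],[0,0,0],4.5],
    [[0,0,0],[0,0,0],4.5],
    [[0,0,0],[0,0,0],1.5],
    [[0,0,0],[0,0,0],1.5],
    [[0,0,0],[0,0,0],1.5],
    [[0,0,0],[0,0,0],1.5]
  ]
}}

```text
clock: 2.58
position: [0.547, 0.3178, 0.1507]
eef_rot: [179.9, -0.0, 90.0]
wrist_force: [-0.6, 0.3, 3.6]
opening: 0.0208
finger_force: 30.0
```

```bash
python3 - <<'E'
import numpy as np
a=np.radians(84.5)-np.radians(np.arange(0,361,22.5)); p=5*np.c_[np.cos(a),np.sin(a)]
print(np.diff(p,axis=0).round(2).tolist())
E
```

```text
[[1.87, -0.56], [1.51, -1.23], [0.92, -1.72], [0.2, -1.94], [-0.56, -1.87], [-1.23, -1.51], [-1.72, -0.92], [-1.94, -0.2], [-1.87, 0.56], [-1.51, 1.23], [-0.92, 1.72], [-0.2, 1.94], [0.56, 1.87], [1.23, 1.51], [1.72, 0.92], [1.94, 0.2]]
```

Emit:
{"name": "jog_arm", "arguments": {
  "series": [
    [[1.87,-0.56,0],[0,0,0],1.5],
    [[1.51,-1.23,0],[0,0,0],1.5],
    [[0.92,-1.72,0],[0,0,0],1.5],
    [[0.2,-1.94,0],[0,0,0],1.5],
    [[-0.56,-1.87,0],[0,0,0],1.5],
    [[-1.23,-1.51,0],[0,0,0],1.5],
    [[-1.72,-0.92,0],[0,0,0],1.5],
    [[-1.94,-0.2,0],[0,0,0],1.5],
    [[-1.87,0.56,0],[0,0,0],1.5],
    [[-1.51,1.23,0],[0,0,0],1.5],
    [[-0.92,1.72,0],[0,0,0],1.5],
    [[-0.2,1.94,0],[0,0,0],1.5],
    [[0.56,1.87,0],[0,0,0],1.5],
    [[1.23,1.51,0],[0,0,0],1.5],
    [[1.72,0.92,0],[0,0,0],1.5],
    [[1.94,0.2,0],[0,0,0],1.5]
  ]
}}

```text
clock: 4.58
position: [0.5469, 0.3181, 0.1504]
eef_rot: [-180.0, 0.0, 90.1]
wrist_force: [-2.3, -6.4, 9.8]
opening: 0.0205
finger_force: 30.0
```

Emit:
{"name": "jog_arm", "arguments": {
  "series": [
    [[1.87,-0.56,0],[0,0,0],1.5],
    [[1.51,-1.23,0],[0,0,0],1.5],
    [[0.92,-1.72,0],[0,0,0],1.5],
    [[0.2,-1.94,0],[0,0,0],1.5],
    [[-0.56,-1.87,0],[0,0,0],1.5],
    [[-1.23,-1.51,0],[0,0,0],1.5],
    [[-1.72,-0.92,0],[0,0,0],1.5],
    [[-1.94,-0.2,0],[0,0,0],1.5],
    [[-1.87,0.56,0],[0,0,0],1.5],
    [[-1.51,1.23,0],[0,0,0],1.5],
    [[-0.92,1.72,0],[0,0,0],1.5],
    [[-0.2,1.94,0],[0,0,0],1.5],
    [[0.56,1.87,0],[0,0,0],1.5],
    [[1.23,1.51,0],[0,0,0],1.5],
    [[1.72,0.92,0],[0,0,0],1.5],
    [[1.94,0.2,0],[0,0,0],1.5]
  ]
}}

```text
clock: 6.58
position: [0.5467, 0.3183, 0.15]
eef_rot: [-179.9, 0.1, 90.1]
wrist_force: [-3.2, -6.5, 10.6]
opening: 0.0206
finger_force: 30.0
```

Emit:
{"name": "jog_arm", "arguments": {
  "series": [
    [[1.87,-0.56,0],[0,0,0],1.5],
    [[1.51,-1.23,0],[0,0,0],1.5],
    [[0.92,-1.72,0],[0,0,0],1.5],
    [[0.2,-1.94,0],[0,0,0],1.5],
    [[-0.56,-1.87,0],[0,0,0],1.5],
    [[-1.23,-1.51,0],[0,0,0],1.5],
    [[-1.72,-0.92,0],[0,0,0],1.5],
    [[-1.94,-0.2,0],[0,0,0],1.5],
    [[-1.87,0.56,0],[0,0,0],1.5],
    [[-1.51,1.23,0],[0,0,0],1.5],
    [[-0.92,1.72,0],[0,0,0],1.5],
    [[-0.2,1.94,0],[0,0,0],1.5],
    [[0.56,1.87,0],[0,0,0],1.5],
    [[1.23,1.51,0],[0,0,0],1.5],
    [[1.72,0.92,0],[0,0,0],1.5],
    [[1.94,0.2,0],[0,0,0],1.5],
    [[0,0,0],[0,0,0],1.5],
    [[0,0,0],[0,0,0],1.5]
  ]
}}

```text
clock: 8.82
position: [0.5469, 0.3181, 0.1499]
eef_rot: [-180.0, 0.0, 90.0]
wrist_force: [1.2, -1.2, 7.9]
opening: 0.0205
finger_force: 30.0
```

Emit:
{"name": "jog_arm", "arguments": {
  "series": [
    [[0,0,0],[0,0,0],4.5],
    [[0,0,0],[0,0,0],4.5],
    [[0,0,0],[0,0,0],4.5],
    [[0,0,4],[0,0,0],4.5],
    [[0,0,5],[0,0,0],4.5],
    [[0,0,5],[0,0,0],4.5],
    [[0,0,5],[0,0,0],4.5],
    [[0,1,4],[0,0,0],4.5],
    [[0,0,0],[0,0,0],4.5]
  ]
}}

```text
clock: 9.95
position: [0.5475, 0.3287, 0.3842]
eef_rot: [179.6, -0.2, 90.0]
wrist_force: [-0.3, -0.2, -0.2]
opening: 0.0454
finger_force: 0.0
```

```bash
python3 - <<'E'
from h import *
np.set_printoptions(precision=4,suppress=True)
out=[]
for n in('top','side'):
    im,d=save(n,n+'2'); c=cam(n); P=cloud(n,d,c); hsv=cv2.cvtColor(im,cv2.COLOR_RGB2HSV); X,Y,Z=P[...,0],P[...,1],P[...,2]
    sp=(d>0)&(X>.44)&(X<.65)&(Y>.08)&(Y<.21)&(Z>.135)&(Z<.2); p=P[sp]
    for a,b in((.57,.65),(.44,.57)):
        q=p[(p[:,0]>a)&(p[:,0]<b)]; print(n,'spat',len(q),q.min(0),q.max(0),q.mean(0))
    ra=(d>0)&(X>.5)&(X<.75)&(Y>-.4)&(Y<.05)&(abs(Z-.229)<.006); q=P[ra]
    k=np.polyfit(q[:,1],q[:,0],1)
    for _ in range(5):
        r=abs(np.polyval(k,q[:,1])-q[:,0]); k=np.polyfit(q[r<.006,1],q[r<.006,0],1)
    print(n,'bar x=',k, q[r<.006,1].min(),q[r<.006,1].max(),'z',np.percentile(q[r<.006,2],90))
    hk=(d>0)&(X>.5)&(X<.75)&(Y>-.36)&(Y<.05)&(Z>.235)&(Z<.27)
    nl,lab,st,ce=cv2.connectedComponentsWithStats(hk.astype(np.uint8))
    for i in range(1,nl):
        if st[i,4]>5: q=P[lab==i]; print('  ',st[i,4],ce[i],q.min(0),q.max(0),q.mean(0))
i=cv2.imread('pics/side2.png')
cv2.imwrite('pics/c2.png',np.hstack([cv2.resize(i[150:360,240:440],None,fx=2.,fy=2.),cv2.resize(cv2.imread('pics/top2.png')[205:275,320:500],None,fx=2,fy=2.,).repeat(1,0) if 0 else cv2.resize(cv2.imread('pics/top2.png')[180:285,320:490],(400,420))]))
E
```

```text
top spat 71 [0.5959 0.1122 0.1351] [0.6038 0.1573 0.187 ] [0.5987 0.1342 0.1665]
top spat 187 [0.5234 0.118  0.135 ] [0.5575 0.1977 0.1873] [0.541  0.168  0.1701]
top bar x= [-0.0695  0.6059] -0.32958599335246047 0.00837739527868867 z 0.2329018456699331
   7 [457.8571 227.    ] [ 0.6221 -0.2757  0.236 ] [ 0.6311 -0.2717  0.2389] [ 0.6266 -0.2735  0.2368]
   6 [474.8333 226.5   ] [ 0.6251 -0.3139  0.2351] [ 0.6316 -0.307   0.2374] [ 0.6284 -0.311   0.236 ]
   8 [354.375 232.125] [ 0.6056 -0.0483  0.2351] [ 0.6187 -0.046   0.2391] [ 0.6119 -0.0469  0.2365]
   7 [389.7143 231.1429] [ 0.6089 -0.1248  0.2356] [ 0.62   -0.1224  0.2399] [ 0.6151 -0.1241  0.237 ]
side spat 168 [0.5971 0.1165 0.1351] [0.6053 0.1591 0.1846] [0.6008 0.143  0.1597]
side spat 428 [0.5244 0.1195 0.1354] [0.559  0.2023 0.1835] [0.542  0.1771 0.1614]Traceback (most recent call last):
  File "<stdin>", line 10, in <module>
    raise TypeError("expected non-empty vector for x")
TypeError: expected non-empty vector for x
```

```bash
python3 - <<'E'
import cv2,numpy as np
i=cv2.imread('pics/side2.png')
cv2.imwrite('pics/c2.png',np.hstack([cv2.resize(i[150:360,240:440],None,fx=2.,fy=2.),cv2.resize(cv2.imread('pics/top2.png')[195:260,335:435],(400,420))]))
E
```

```text
(no output)
```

View pics/c2.png

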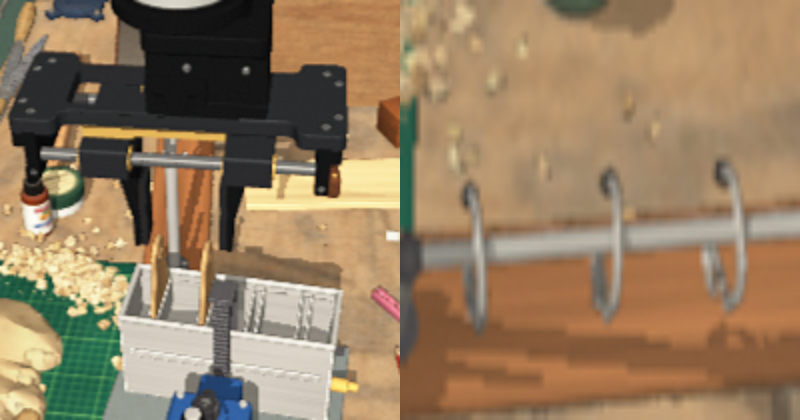

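The left crop shows both spatulas raised in the two far slots. The right crop shows the hooks' dark end balls on the far (+x) side of the bar, so their backs are on the near side. I'll go to the rail with the tool turned 94°.

Emit:
{"name": "jog_arm", "arguments": {
  "series": [
    [[0.5,-4.1,0],[0,0,9.4],4.5],
    [[0.5,-4.1,0],[0,0,9.4],4.5],
    [[0.5,-4.1,0],[0,0,9.4],4.5],
    [[0.5,-4.1,0],[0,0,9.4],4.5],
    [[0.5,-4.1,0],[0,0,9.4],4.5],
    [[0.5,-4.1,0],[0,0,9.4],4.5],
    [[0.5,-4.1,0],[0,0,9.4],4.5],
    [[0.5,-4.1,0],[0,0,9.4],4.5],
    [[0.5,-4.1,-1],[0,0,9.4],4.5],
    [[0.5,-4.1,-1],[0,0,9.4],4.5],
    [[0,0,0],[0,0,0],3.5],
    [[0,0,0],[0,0,0],3.5]
  ]
}}

```text
clock: 11.55
position: [0.5959, -0.0822, 0.3578]
eef_rot: [179.9, -0.2, -176.1]
wrist_force: [0.2, 0.5, -2.3]
opening: 0.0367
finger_force: 0.0
```

```bash
python3 - <<'E'
from h import *
np.set_printoptions(precision=4,suppress=True)
o=robot.get_obs(); print(o['position'],o['eef_rot'],o['joints'])
c=cam('wrist'); im,d=save('wrist','w3'); P=cloud('wrist',d,c); np.save('pics/w3P.npy',P)
E
```

```text
[ 0.5959 -0.0822  0.3578] [ 179.9148   -0.1575 -176.1219] [ -15.3778    6.7904   82.0502    0.0284   91.3361 -109.2552]
```

View pics/w3.png

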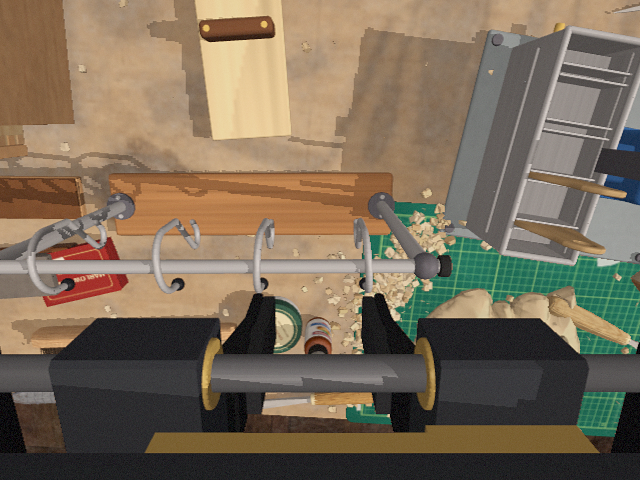

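Seen from the near side: hooks 1 to 4 cross the bar at columns 368, 262, 160 and 35, row 267. Their backs are just above that in the picture, and their end balls at about row 284.

```bash
python3 - <<'E'
from h import *
np.set_printoptions(precision=4,suppress=True)
d=np.load('pics/w3.npy'); P=np.load('pics/w3P.npy'); X,Y,Z=P[...,0],P[...,1],P[...,2]; v,u=np.mgrid[:480,:640]
v_ok=(v<292)&(d>0)&(X>.5)&(X<.7)&(Y<.03)
q=P[v_ok&(abs(Z-.228)<.005)]; k=np.polyfit(q[:,1],q[:,0],1)
for _ in range(8):
    r=abs(np.polyval(k,q[:,1])-q[:,0]); k=np.polyfit(q[r<.006,1],q[r<.006,0],1)
print('bar',k,'y',q[r<.006,1].min(),q[r<.006,1].max(),'ztop',np.percentile(q[r<.006,2],95))
bx=np.polyval(k,Y)
for nm,m in(('top',v_ok&(Z>.233)&(Z<.245)),('back',v_ok&(Z>.183)&(Z<.215)&(X<bx-.008)),('low',v_ok&(Z>.13)&(Z<.183)&(X<bx+.005))):
    n,l,s,ce=cv2.connectedComponentsWithStats(m.astype(np.uint8))
    for i in range(1,n):
        if s[i,4]>12: p=P[l==i]; print(nm,s[i,4],ce[i].round(),'mean',p.mean(0),'min',p.min(0),'max',p.max(0),'xoff',(p[:,0]-np.polyval(k,p[:,1])).mean().round(4))
c=cam('wrist')
h,w=0,0
# balls & posts by pixel rays
print('balls',plane('wrist',[[364,285],[260,284],[176,284]],.201,c))
print('post foot',plane('wrist',[[381,204],[122,205]],.016,c))
E
```

```text
bar [-0.0728  0.6037] y -0.30118644256279714 0.008262863504372796 ztop 0.23161325406077152
top 154 [256. 269.] mean [ 0.6133 -0.1238  0.2341] min [ 0.6032 -0.1261  0.233 ] max [ 0.6232 -0.1211  0.2359] xoff 0.0006
top 155 [369. 269.] mean [ 0.6084 -0.0483  0.2342] min [ 0.5985 -0.0511  0.233 ] max [ 0.6192 -0.0452  0.2363] xoff 0.0012
top 138 [156. 270.] mean [ 0.6184 -0.1903  0.2341] min [ 0.6094 -0.1934  0.233 ] max [ 0.6276 -0.1873  0.2359] xoff 0.0008
top 133 [ 32. 271.] mean [ 0.6244 -0.2738  0.2339] min [ 0.616  -0.2769  0.233 ] max [ 0.6341 -0.2704  0.2358] xoff 0.0008
top 140 [427. 270.] mean [ 0.606  -0.009   0.2339] min [ 0.6001 -0.0148  0.233 ] max [ 0.611  -0.0039  0.2356] xoff 0.0016
back 199 [ 55. 226.] mean [ 0.6021 -0.2755  0.1995] min [ 0.6001 -0.2782  0.183 ] max [ 0.6056 -0.2735  0.2149] xoff -0.0217
back 130 [169. 225.] mean [ 0.5959 -0.1921  0.2004] min [ 0.5943 -0.1952  0.1831] max [ 0.5985 -0.1906  0.2149] xoff -0.0218
back 82 [264. 224.] mean [ 0.5905 -0.1233  0.2005] min [ 0.5894 -0.1265  0.1835] max [ 0.5927 -0.1216  0.2146] xoff -0.0222
back 82 [362. 224.] 
[... 546 characters left out ...]
  0.1355] max [ 0.6176 -0.1211  0.1827] xoff -0.0053
low 137 [357. 232.] mean [ 0.6025 -0.0499  0.1587] min [ 0.5858 -0.0534  0.1359] max [ 0.6121 -0.0458  0.1823] xoff -0.0048
low 153 [185. 233.] mean [ 0.6101 -0.1905  0.1701] min [ 0.5978 -0.1947  0.1535] max [ 0.6221 -0.1874  0.1829] xoff -0.0075
low 298 [402. 234.] mean [ 0.6024 -0.0116  0.1582] min [ 0.5994 -0.0152  0.1303] max [ 0.6095 -0.0037  0.1829] xoff -0.0021
low 17 [ 28. 240.] mean [ 0.6212 -0.3114  0.1791] min [ 0.6205 -0.3143  0.1729] max [ 0.6218 -0.3088  0.1826] xoff -0.0051
balls [[ 0.6339 -0.045   0.201 ]
 [ 0.6384 -0.1244  0.201 ]
 [ 0.6427 -0.1884  0.201 ]]
post foot [[ 0.6056 -0.0079  0.016 ]
 [ 0.6272 -0.3099  0.016 ]]
```

Emit:
{"name": "jog_arm", "arguments": {
  "series": [
    [[-1.1,3.0,0],[0,0,4],3.5],
    [[0,0,-5],[0,0,0],3.5],
    [[0,0,-5],[0,0,0],3.5],
    [[0,0,-3],[0,0,0],3.5],
    [[0,0,-2],[0,0,0],3.5],
    [[0,0,0],[0,0,0],3.5],
    [[0,0,0],[0,0,0],3.5]
  ]
}}

```text
clock: 12.48
position: [0.5865, -0.0524, 0.2113]
eef_rot: [-179.9, 0.1, -172.0]
wrist_force: [0.5, -0.1, -0.2]
opening: 0.0352
finger_force: 0.0
```

```bash
python3 - <<'E'
from h import *
im,d=save('side','s4'); im2,_=save('wrist','w4')
cv2.imwrite('pics/c4.png',np.hstack([cv2.resize(im[140:330,220:400],(560,590))[:,:,::-1],cv2.copyMakeBorder(im2[180:420,250:490,::-1],0,350,0,0,0)]))
E
```

```text
(no output)
```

View pics/c4.png

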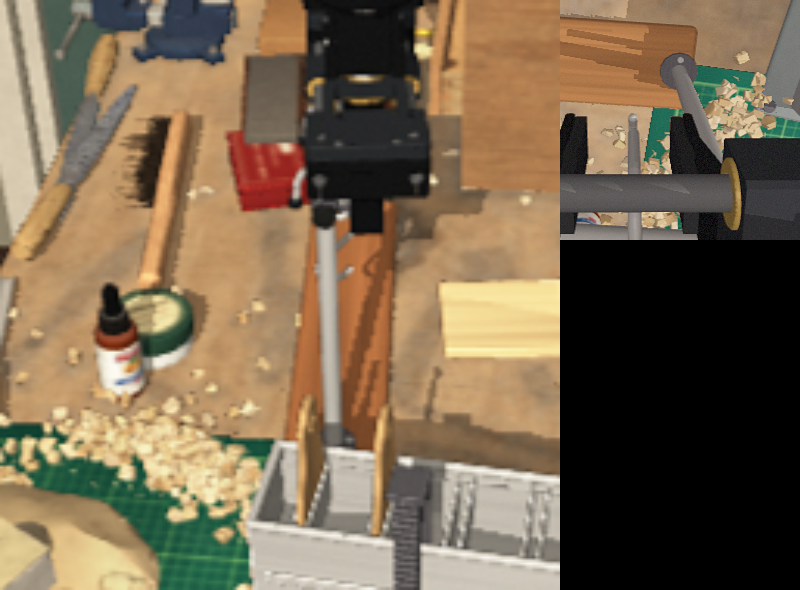

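In the wrist crop the hook stands between the two fingers. In the side view the finger sits just in front of the bar, clear of it. I'll lower 9 mm and close.

Emit:
{"name": "jog_arm", "arguments": {
  "series": [
    [[0,0,-0.9],[0,0,0],3.5],
    [[0,0,0],[0,0,0],0],
    [[0,0,0],[0,0,0],0],
    [[0,0,0],[0,0,0],0],
    [[0,0,0],[0,0,0],0],
    [[0,0,0],[0,0,0],0],
    [[0,0,0],[0,0,0],0]
  ]
}}

```text
clock: 13.45
position: [0.5856, -0.0525, 0.2006]
eef_rot: [-180.0, 0.0, -172.0]
wrist_force: [0.3, -0.2, -1.2]
opening: 0.0037
finger_force: 30.0
```

Emit:
{"name": "jog_arm", "arguments": {
  "series": [
    [[0,0,1.2],[0,0,0],0],
    [[0,0,1.5],[0,0,0],0],
    [[0,0,1.5],[0,0,0],0],
    [[-1.5,-0.2,0],[0,0,0],0],
    [[-2.5,-0.35,0],[0,0,0],0],
    [[-3.0,-0.4,0],[0,0,0],0],
    [[0,0,4],[0,0,0],0],
    [[0,0,4],[0,0,0],0],
    [[1.5,3,0],[0,0,-2],0],
    [[2,4,0],[0,0,-3],0],
    [[2,4,0],[0,0,-3],0],
    [[2,4,0],[0,0,-3],0],
    [[1.4,4.8,0],[0,0,-2.5],0],
    [[0,0,0],[0,0,0],0],
    [[0,0,0],[0,0,0],0],
    [[0,0,0],[0,0,0],0]
  ]
}}

```text
clock: 15.45
position: [0.6044, 0.1349, 0.3231]
eef_rot: [-180.0, 0.0, 174.4]
wrist_force: [0.8, -0.5, -0.4]
opening: 0.0042
finger_force: 30.0
```

```bash
cat > m.py <<'E'
from h import *
import sys
np.set_printoptions(precision=4,suppress=True)
tag=sys.argv[1]; o=robot.get_obs(); print(o['position'],o['eef_rot'],o['opening'])
c=cam('wrist'); im,d=save('wrist','w'+tag); P=cloud('wrist',d,c); np.save(f'pics/w{tag}P.npy',P)
a=np.radians(-5.5); ex=np.array([np.cos(a),np.sin(a)]); ey=np.array([-ex[1],ex[0]])
X,Y,Z=P[...,0],P[...,1],P[...,2]; bc=np.array([.5298,.1433])
L=np.stack([(P[...,:2]-bc)@ex,(P[...,:2]-bc)@ey],-1)
hsv=cv2.cvtColor(im,cv2.COLOR_RGB2HSV)
w=(d>0)&(abs(L[...,1])<.034)&(Z>.13)&(Z<.2)&(hsv[...,1]>50)
for s in(.023,.069):
    m=w&(abs(L[...,0]-s)<.012); p=np.c_[L[m],Z[m]]
    if len(p)<20: print(s,len(p)); continue
    hi=p[p[:,2]>.16]; top=np.percentile(p[:,2],98)
    print('slot',s,len(p),'top z',top,'local x %.4f..%.4f mean %.4f'%(hi[:,0].min(),hi[:,0].max(),hi[:,0].mean()),'y range',np.percentile(hi[:,1],[1,99]),'tip y',p[p[:,2]>top-.003,1].mean())
    print('   world centre',bc+hi[:,0].mean()*ex+np.percentile(hi[:,1],[1,99]).mean()*ey)
i=(d>0)&(abs(L[...,1])<.045)&(abs(L[...,0])<.11)&(abs(Z-.115)<.005)&(hsv[...,1]<60); p=P[i]
print('rim',cv2.minAreaRect((p[:,:2]*1000).astype(np.float32)),np.median(p[:,2]))
E
python3 m.py 5; python3 - <<'E'
import cv2,numpy as np
a=cv2.imread('pics/w5.png'); cv2.imwrite('pics/c5.png',a)
E
```

```text
[0.6044 0.1349 0.3231] [-179.9881    0.0325  174.4411] 0.00423747717930668
slot 0.023 777 top z 0.1841770084360014 local x 0.0210..0.0263 mean 0.0230 y range [-0.0189  0.0146] tip y -0.0018535754634850879
   world centre [0.5525 0.139 ]
slot 0.069 1148 top z 0.1838436249862545 local x 0.0669..0.0727 mean 0.0687 y range [-0.0182  0.0153] tip y -0.001490321951305045
   world centre [0.5981 0.1353]
rim ((535.5158081054688, 140.76702880859375), (77.15731048583984, 191.9871368408203), 84.8457260131836) 0.11386425263144109
```

View pics/c5.png

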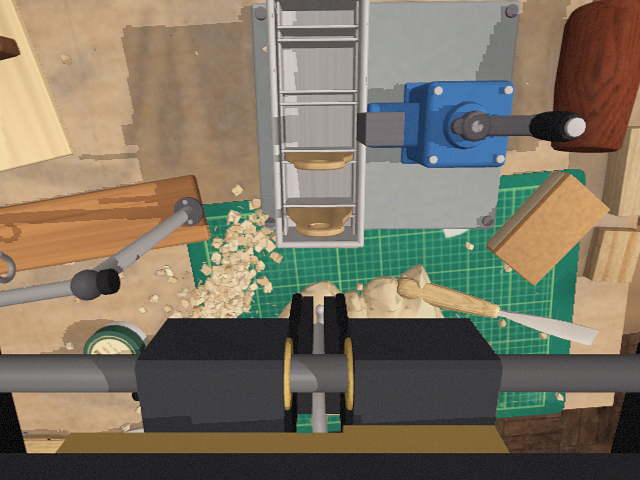

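The wrist view shows the far spatula's handle with its hole at about (320,226), the near one at (320,160), and the gripped hook's back at (320,312).

```bash
cat > s.py <<'E'
from h import *
import sys
tag=sys.argv[1]; dz=float(sys.argv[2]) if len(sys.argv)>2 else .0016
W=np.array([(0,12),(0,0),(0,-16),(15,-32.5),(30,-49),(31.5,-54),(22,-63.5),(15.3,-60.7),(10,-56),(45,2)])/1000
o=robot.get_obs(); p=o['position']; a=np.radians(o['eef_rot'][2]+180); im,d=save('side','s'+tag)
Q=np.array([p+[np.cos(a)*x,np.sin(a)*x,z-dz] for x,z in W]); uv=proj('side',Q); print(p,o['eef_rot'])
c=uv.mean(0).astype(int); x0,y0=c[0]-50,c[1]-40; k=5
i=cv2.resize(im[y0:y0+110,x0:x0+110],None,fx=k,fy=k,interpolation=cv2.INTER_CUBIC)[:,:,::-1].copy()
for q in uv: cv2.circle(i,tuple(int(v) for v in (q-[x0,y0]+.5)*k),3,(0,0,255),-1)
cv2.imwrite(f'pics/cs{tag}.png',i)
E
python3 s.py 5; python3 - <<'E'
from h import *
im=cv2.imread('pics/w5.png'); P=np.load('pics/w5P.npy'); 
a=np.radians(-5.5); ex=np.array([np.cos(a),np.sin(a),0]); bc=np.array([.5298,.1433,0])
R,t,f,cx,cy=cam('wrist'); o=-R.T@t
for s,vv in ((.0687-.0025,(216,226,234)),(.023-.0025,(150,160,168))):
    for v in vv:
        r=np.array([(320-cx)/f,(v-cy)/f,1])@R; k=(s-(o-bc)@ex)/(r@ex); print(v,o+k*r, im[v,320])
E
```

```text
[0.60442125 0.13482605 0.32304334] [-1.79990200e+02  3.06328078e-02  1.74423689e+02]
216 [0.59558769 0.13583813 0.14599918] [ 68  99 130]
226 [0.59557105 0.1356654  0.17694337] [ 92 135 169]
234 [0.59555978 0.13554831 0.19791743] [119 170 206]
150 [0.55013261 0.14057695 0.0894739 ] [206 211 217]
160 [0.55008576 0.14009031 0.17664904] [ 98 139 174]
168 [0.55006129 0.13983617 0.222175  ] [120 169 206]
```

View pics/cs5.png

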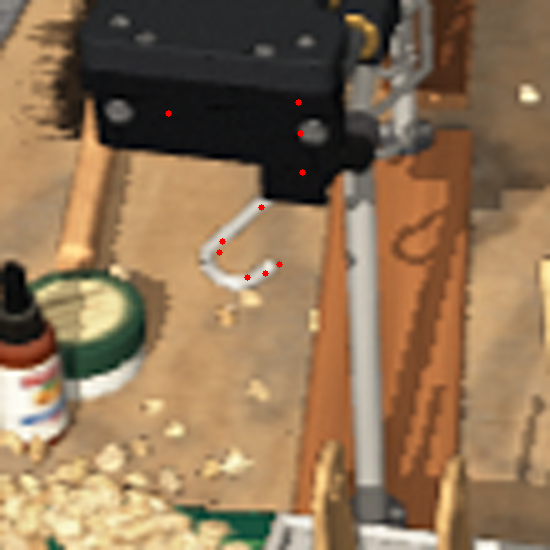

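The side crop shows the hook upright. Its low bend is at about (237,285), 2 px left of and 1 px below the prediction, the same shift the spatula shows in that camera. I'll descend in front of the hole.

Emit:
{"name": "jog_arm", "arguments": {
  "series": [
    [[0,0,-3],[0,0,0],0],
    [[0,0,-3],[0,0,0],0],
    [[0,0,-2.4],[0,0,0],0],
    [[-0.4,0,-1.0],[0,0,0],0],
    [[0,0,0],[0,0,0],0],
    [[0,0,0],[0,0,0],0],
    [[0,0,0],[0,0,0],0]
  ]
}}

```text
clock: 16.42
position: [0.6012, 0.136, 0.23]
eef_rot: [180.0, 0.1, 174.5]
wrist_force: [0.7, -0.0, 0.4]
opening: 0.0042
finger_force: 30.0
```

```bash
python3 s.py 6
```

```text
[0.60120322 0.13603751 0.22996698] [1.79975323e+02 1.27145545e-01 1.74499661e+02]
```

View pics/cs6.png

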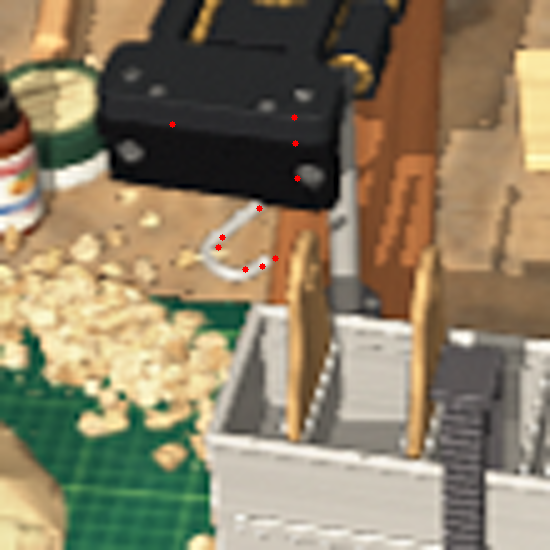

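The hook tip at (268,259) is level with where the hole should be, about 31 px below the handle's apex at (308,232) along the slope. I'll thread toward −x, rising as the wire curves.

Emit:
{"name": "jog_arm", "arguments": {
  "series": [
    [[-0.65,0.06,0],[0,0,0],0],
    [[-0.65,0.06,0.05],[0,0,0],0],
    [[-0.25,0.02,0.2],[0,0,0],0],
    [[-0.25,0.02,0.2],[0,0,0],0],
    [[-0.3,0.03,0.15],[0,0,0],0],
    [[0,0,0],[0,0,0],0],
    [[0,0,0],[0,0,0],0]
  ]
}}

```text
clock: 17.35
position: [0.5795, 0.1379, 0.2345]
eef_rot: [-180.0, 0.0, 174.5]
wrist_force: [-0.1, -0.2, -0.9]
opening: 0.0041
finger_force: 30.0
```

```bash
python3 s.py 7; python3 - <<'E'
from h import *
im,d=save('wrist','w7'); a=cv2.imread('pics/cs7.png'); b=cv2.resize(im[130:330,230:410,::-1],None,fx=1.35,fy=1.35); 
cv2.imwrite('pics/c7.png',np.hstack([a,cv2.copyMakeBorder(b,0,550-b.shape[0],0,0,0)]))
E
```

```text
[0.57952791 0.13787003 0.2345343 ] [-1.79999180e+02  3.02088379e-03  1.74495817e+02]
```

View pics/c7.png

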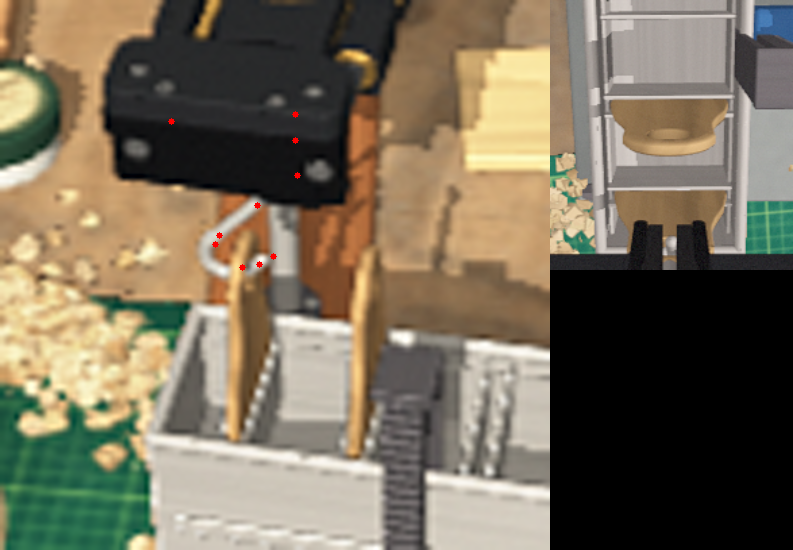

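The hook runs through the hole: its tip emerges at about (268,262), right of the upright spatula, with no force on the wrist. I'll lift.

Emit:
{"name": "jog_arm", "arguments": {
  "series": [
    [[0,0,0.4],[0,0,0],0],
    [[0,0,0.5],[0,0,0],0],
    [[0,0,0.8],[0,0,0],0],
    [[0,0,1.2],[0,0,0],0],
    [[0,0,1.5],[0,0,0],0],
    [[0,0,1.5],[0,0,0],0],
    [[0,0,1.5],[0,0,0],0],
    [[0,0,1.2],[0,0,0],0],
    [[0,0,0.8],[0,0,0],0],
    [[0,0,0],[0,0,0],0],
    [[0,0,0],[0,0,0],0]
  ]
}}

```text
clock: 18.82
position: [0.5792, 0.1379, 0.3278]
eef_rot: [-180.0, -0.1, 174.5]
wrist_force: [-0.5, -1.4, -1.2]
opening: 0.0039
finger_force: 29.9
```

```bash
python3 s.py 8
```

```text
[0.57921567 0.13788805 0.32781998] [-1.79987932e+02 -6.60616739e-02  1.74502259e+02]
```

View pics/cs8.png

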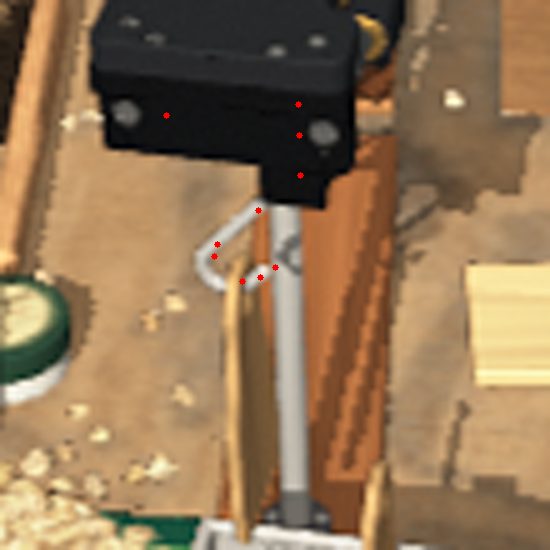

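The spatula hangs freely on the hook, clear of the box. I'll raise it further, carry it round the near spatula and bring it to the near side of the rail.

Emit:
{"name": "jog_arm", "arguments": {
  "series": [
    [[0,0,1.5],[0,0,0],0],
    [[0,0,1.5],[0,0,0],0],
    [[0,-1,0],[0,0,1],0],
    [[0,-2,0],[0,0,1],0],
    [[0,-2,0],[0,0,1],0],
    [[0,-2,0],[0,0,1],0],
    [[-0.5,-2,0],[0,0,1],0],
    [[-1.3,-2,0],[0,0,1],0],
    [[-1.6,-2,0],[0,0,1],0],
    [[-1.6,-2,0],[0,0,1],0],
    [[-0.9,-2,0],[0,0,1],0],
    [[-0.4,-2,0],[0,0,0.5],0],
    [[0,-1.1,0],[0,0,0],0],
    [[0,0,-1.5],[0,0,0],0],
    [[0,0,-2.5],[0,0,0],0],
    [[0,0,-2.5],[0,0,0],0],
    [[0,0,-2.5],[0,0,0],0],
    [[0,0,-1.5],[0,0,0],0],
    [[0,0,0],[0,0,0],0],
    [[0,0,0],[0,0,0],0]
  ]
}}

```text
clock: 21.38
position: [0.517, -0.063, 0.2544]
eef_rot: [-180.0, 0.1, -176.0]
wrist_force: [-0.0, 0.2, 0.5]
opening: 0.0044
finger_force: 29.9
```

```bash
python3 s.py 9
```

```text
[ 0.5170365  -0.06302995  0.2543996 ] [-1.79979956e+02  7.35642191e-02 -1.75986112e+02]
```

View pics/cs9.png

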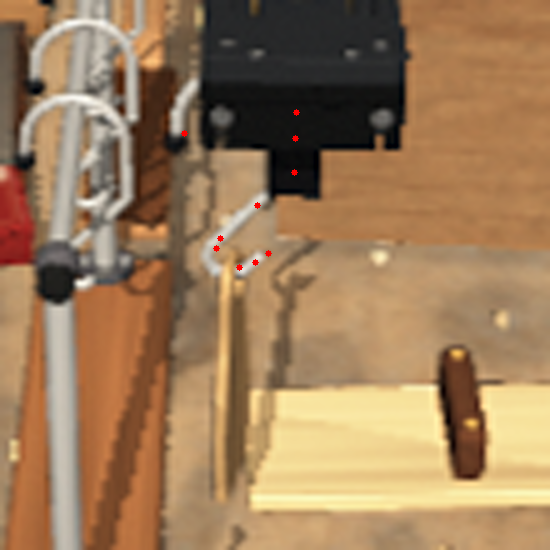

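The spatula hangs in front of the rail with the hook at the expected place. I'll carry it over the bar and lower it.

Emit:
{"name": "jog_arm", "arguments": {
  "series": [
    [[0,0,-0.6],[0,0,0],0],
    [[1,0.05,0],[0,0,0],0],
    [[1.5,0.1,0],[0,0,0],0],
    [[1.5,0.1,0],[0,0,0],0],
    [[1.5,0.1,0],[0,0,0],0],
    [[1.0,0.1,0],[0,0,0],0],
    [[0.4,0,0],[0,0,0],0],
    [[0,0,0],[0,0,0],0],
    [[0,0,-1],[0,0,0],0],
    [[0,0,-1.2],[0,0,0],0],
    [[0,0,-1.2],[0,0,0],0],
    [[0,0,-0.8],[0,0,0],0],
    [[0,0,0],[0,0,0],0],
    [[0,0,0],[0,0,0],0]
  ]
}}

```text
clock: 23.18
position: [0.5857, -0.0587, 0.2059]
eef_rot: [-180.0, 0.0, -176.0]
wrist_force: [-0.9, -0.3, 0.5]
opening: 0.0043
finger_force: 29.9
```

```bash
python3 s.py 10
```

```text
[ 0.5857292  -0.05866893  0.20590138] [-1.79990183e+02  3.13052990e-02 -1.76001026e+02]
```

View pics/cs10.png

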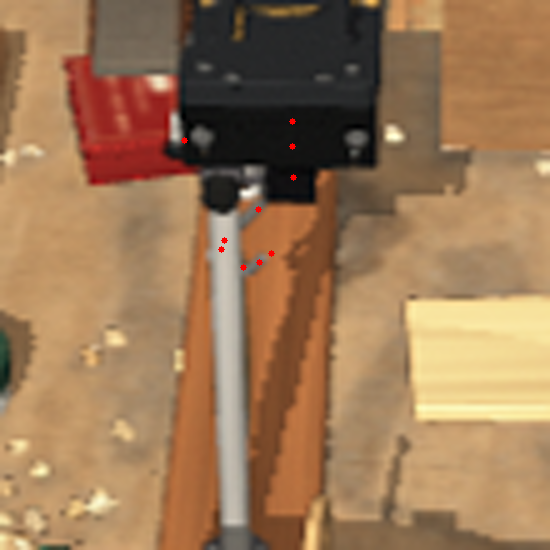

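The bar now runs inside the hook's bend, and the ball at (178,145) is on the far side. I'll lower the last 5 mm, release and back up.

Emit:
{"name": "jog_arm", "arguments": {
  "series": [
    [[0,0,-0.5],[0,0,0],0],
    [[0,0,0],[0,0,0],0],
    [[0,0,0],[0,0,0],1.5],
    [[0,0,0],[0,0,0],3],
    [[0,0,0],[0,0,0],3.2],
    [[0,0,0],[0,0,0],3.2],
    [[0,0,1],[0,0,0],3.2],
    [[0,0,2],[0,0,0],3.2],
    [[0,0,3],[0,0,0],3.2],
    [[0,0,4],[0,0,0],3.2],
    [[1.0,-5.0,5],[0,0,0],3.2],
    [[0,-4,0],[0,0,0],3.2],
    [[0,0,0],[0,0,0],3.2],
    [[0,0,0],[0,0,0],3.2]
  ]
}}

```text
clock: 24.98
position: [0.5942, -0.1421, 0.345]
eef_rot: [180.0, 0.0, -176.0]
wrist_force: [0.4, -0.5, -0.5]
opening: 0.032
finger_force: 0.0
```

```bash
cat > r.py <<'E'
from h import *
import sys
np.set_printoptions(precision=4,suppress=True); tag=sys.argv[1]
o=robot.get_obs(); print(o['position'],o['eef_rot'])
c=cam('wrist'); im,d=save('wrist','w'+tag); P=cloud('wrist',d,c); X,Y,Z=P[...,0],P[...,1],P[...,2]; v,u=np.mgrid[:480,:640]
ok=(v<292)&(d>0)&(X>.5)&(X<.7)&(Y<.03); bx=.6037-.0728*Y; hsv=cv2.cvtColor(im,cv2.COLOR_RGB2HSV)
for nm,m in(('top',ok&(Z>.233)&(Z<.245)),('back',ok&(Z>.183)&(Z<.215)&(X<bx-.008)),('spat',ok&(Z>.04)&(Z<.15)&(abs(X-bx)<.02)&(hsv[...,1]>50))):
    n,l,s,ce=cv2.connectedComponentsWithStats(m.astype(np.uint8))
    for i in range(1,n):
        if s[i,4]>40: p=P[l==i]; print(nm,s[i,4],ce[i].round(),'mean',p.mean(0),'min',p.min(0),'max',p.max(0),'xoff',(p[:,0]-(.6037-.0728*p[:,1])).mean().round(4))
E
python3 r.py 11
```

```text
[ 0.5942 -0.1421  0.345 ] [ 179.9847    0.0335 -176.027 ]
top 124 [242. 282.] mean [ 0.6168 -0.1907  0.2341] min [ 0.6074 -0.1931  0.233 ] max [ 0.623  -0.1883  0.2361] xoff -0.0007
top 127 [112. 282.] mean [ 0.6224 -0.2742  0.234 ] min [ 0.6142 -0.2767  0.233 ] max [ 0.6289 -0.2717  0.236 ] xoff -0.0013
top 135 [346. 282.] mean [ 0.6121 -0.1241  0.2342] min [ 0.6042 -0.1264  0.233 ] max [ 0.6187 -0.1216  0.2358] xoff -0.0007
top 133 [450. 282.] mean [ 0.6076 -0.0575  0.2343] min [ 0.6003 -0.0597  0.233 ] max [ 0.6141 -0.0544  0.236 ] xoff -0.0003
top 156 [524. 284.] mean [ 0.6059 -0.0093  0.2339] min [ 0.6005 -0.0148  0.233 ] max [ 0.6109 -0.0041  0.2356] xoff 0.0015
top 106 [ 55. 284.] mean [ 0.6266 -0.3113  0.2337] min [ 0.6222 -0.3158  0.233 ] max [ 0.6313 -0.3058  0.2352] xoff 0.0003
back 424 [  3. 113.] mean [ 0.5242 -0.3612  0.1876] min [ 0.5004 -0.3633  0.183 ] max [ 0.5458 -0.3551  0.2027] xoff -0.1058
back 172 [130. 237.] mean [ 0.6018 -0.2757  0.1999] min [ 0.6    -0.2786  0.1831] max [ 0.6052 -0.2743  0.215 ] xoff -0.0219
back 105 [248. 236.] mean [ 0.5954 -0.1927  0.2   ] min [ 0.5941 -0.1959  0.1832] max [ 0.5981 -0.191   0.2149] xoff -0.0223
back 93 [345. 236.] mean [ 0.5905 -0.1247  0.2011] min [ 0.5896 -0.1267  0.1842] max [ 0.593  -0.122   0.2148] xoff -0.0223
back 124 [435. 237.] mean [ 0.5869 -0.061   0.2003] min [ 0.5853 -0.0623  0.1837] max [ 0.5905 -0.0582  0.2147] xoff -0.0213
spat 1348 [403. 227.] mean [ 0.6075 -0.0598  0.0925] min [ 0.5962 -0.0838  0.0401] max [ 0.6134 -0.0282  0.1455] xoff -0.0006
```

View pics/w11.png

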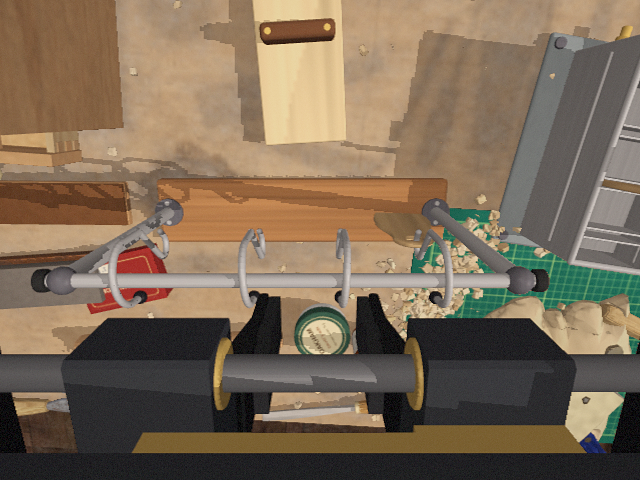

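The first spatula hangs on hook 1 (about (405,228)). Next I'll take hook 3 at column 242, whose yaw matches the tool's.

Emit:
{"name": "jog_arm", "arguments": {
  "series": [
    [[0.1,-5.05,0],[0,0,0],3.2],
    [[0,0,-5],[0,0,0],3.2],
    [[0,0,-5],[0,0,0],3.2],
    [[0,0,-3],[0,0,0],3.2],
    [[0,0,-1.5],[0,0,0],3.2],
    [[0,0,0],[0,0,0],3.2],
    [[0,0,0],[0,0,0],3.2]
  ]
}}

```text
clock: 25.9
position: [0.5963, -0.193, 0.2013]
eef_rot: [-179.9, 0.2, -176.0]
wrist_force: [-0.1, -0.1, -0.4]
opening: 0.0319
finger_force: 0.0
```

Emit:
{"name": "jog_arm", "arguments": {
  "series": [
    [[-0.1,0,-0.05],[0,0,0],3.2],
    [[0,0,0],[0,0,0],0],
    [[0,0,0],[0,0,0],0],
    [[0,0,0],[0,0,0],0],
    [[0,0,0],[0,0,0],0],
    [[0,0,0],[0,0,0],0],
    [[0,0,1.4],[0,0,0],0],
    [[0,0,1.5],[0,0,0],0],
    [[0,0,1.5],[0,0,0],0],
    [[-1.5,-0.1,0],[0,0,0],0],
    [[-2.5,-0.2,0],[0,0,0],0],
    [[-3.0,-0.2,0],[0,0,0],0],
    [[0,0,4],[0,0,0],0],
    [[0,0,4],[0,0,0],0],
    [[0,0,0],[0,0,0],0]
  ]
}}

```text
clock: 27.78
position: [0.526, -0.1988, 0.3287]
eef_rot: [-179.7, 0.5, -176.0]
wrist_force: [0.0, -0.6, -0.4]
opening: 0.0043
finger_force: 29.9
```

Emit:
{"name": "jog_arm", "arguments": {
  "series": [
    [[0.4,4.2,0],[0,0,-1.2],0],
    [[0.4,4.2,0],[0,0,-1.2],0],
    [[0.4,4.2,0],[0,0,-1.2],0],
    [[0.4,4.2,0],[0,0,-1.2],0],
    [[0.4,4.2,0],[0,0,-1.2],0],
    [[0.4,4.2,0],[0,0,-1.2],0],
    [[0.5,4.2,0],[0,0,-1.2],0],
    [[0.5,4.3,0],[0,0,-1.1],0],
    [[0,0,-2],[0,0,0],0],
    [[0,0,-2],[0,0,0],0],
    [[0,0,0],[0,0,0],0],
    [[0,0,0],[0,0,0],0]
  ]
}}

```text
clock: 29.28
position: [0.5583, 0.1381, 0.2828]
eef_rot: [-180.0, -0.0, 174.4]
wrist_force: [0.2, 0.2, 0.6]
opening: 0.0044
finger_force: 29.9
```

```bash
python3 m.py 12; python3 s.py 12
```

```text
[0.5583 0.1381 0.2828] [-179.9888   -0.0154  174.4146] 0.00443528909100641
slot 0.023 1605 top z 0.18377286301175952 local x 0.0207..0.0266 mean 0.0227 y range [-0.0189  0.0146] tip y -0.0022599596620353013
   world centre [0.5522 0.139 ]
0.069 0
rim ((530.3623046875, 145.11138916015625), (85.43402862548828, 202.22369384765625), 84.75205993652344) 0.11389519169382309
[0.55862424 0.13826388 0.28340676] [1.79994496e+02 4.92397527e-02 1.74423854e+02]
```

View pics/cs12.png

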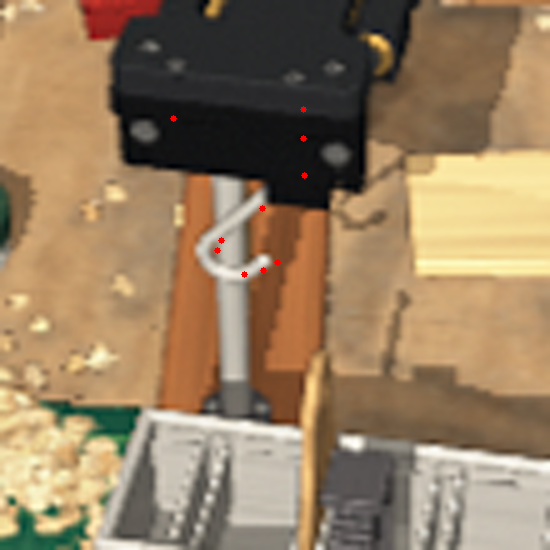

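The hook hangs upright in the grip, with its tip at about (267,259). It's laterally in line with the second spatula, whose apex is at (322,352). I'll descend to pre-thread and check.

Emit:
{"name": "jog_arm", "arguments": {
  "series": [
    [[0,0,-2.5],[0,0,0],0],
    [[0,0,-2.0],[0,0,0],0],
    [[-0.3,0.03,-0.95],[0,0,0],0],
    [[0,0,0],[0,0,0],0],
    [[0,0,0],[0,0,0],0],
    [[0,0,0],[0,0,0],0]
  ]
}}

```text
clock: 30.12
position: [0.5558, 0.1395, 0.2293]
eef_rot: [180.0, 0.1, 174.5]
wrist_force: [0.6, 1.0, -0.8]
opening: 0.004
finger_force: 29.9
```

```bash
python3 s.py 13
```

```text
[0.55581423 0.13954262 0.22931845] [1.79980253e+02 9.60973600e-02 1.74506127e+02]
```

View pics/cs13.png

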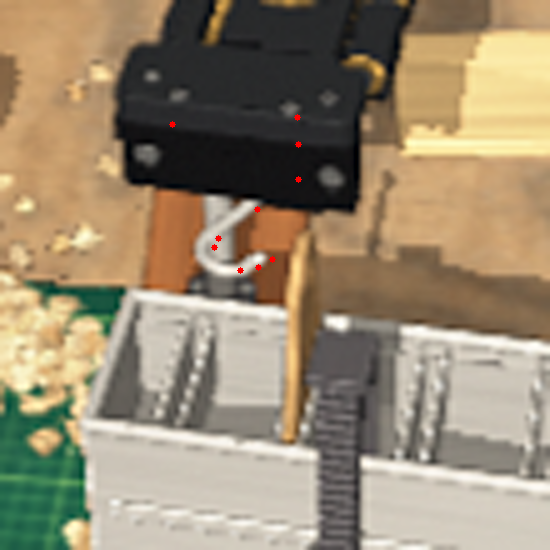

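The tip at (264,257) sits about 2 mm higher relative to the hole than last time, so I'll lower slightly before threading. I count 16 pictures viewed, two over the limit of 14. I'll view no more and check with numbers only from here.

Emit:
{"name": "jog_arm", "arguments": {
  "series": [
    [[0,0,-0.15],[0,0,0],0],
    [[0,0,0],[0,0,0],0],
    [[-0.65,0.06,0],[0,0,0],0],
    [[-0.65,0.06,0.05],[0,0,0],0],
    [[-0.25,0.02,0.2],[0,0,0],0],
    [[-0.25,0.02,0.2],[0,0,0],0],
    [[-0.3,0.03,0.15],[0,0,0],0],
    [[0,0,0],[0,0,0],0],
    [[0,0,0],[0,0,0],0]
  ]
}}

```text
clock: 31.3
position: [0.5343, 0.1413, 0.2328]
eef_rot: [180.0, 0.0, 174.5]
wrist_force: [0.1, 0.6, -0.6]
opening: 0.0039
finger_force: 29.9
```

```bash
cat > k.py <<'E'
from h import *
import sys
# side view: wood pixels' 3d extents near given TCP-based column; and bright wire pixels near of the spatula face
np.set_printoptions(precision=4,suppress=True)
o=robot.get_obs(); p=o['position']; print(p,o['eef_rot'],o['wrist_force'])
im,d=save('side','k'+sys.argv[1]); P=cloud('side',d); hsv=cv2.cvtColor(im,cv2.COLOR_RGB2HSV)
D=P-p; near=(d>0)&(abs(D[...,0]-.022)<.045)&(abs(D[...,1])<.04)&(P[...,2]>.03)
wood=near&(hsv[...,1]>70)&(hsv[...,0]>8)&(hsv[...,0]<28)&(D[...,2]<-.045)&(D[...,2]>-.18)
q=D[wood]; 
if len(q): 
  top=q[:,2].max()
  for h in (0.005,.03,.06,.09,.105):
    s=q[abs(q[:,2]-(top-h))<.006]
    if len(s): print('wood dz %.3f n %d x %.4f..%.4f'%(top-h,len(s),*np.percentile(s[:,0],[5,95])))
wire=near&(hsv[...,1]<50)&(hsv[...,2]>110)&(D[...,2]<-.035)&(D[...,2]>-.072)&(abs(D[...,1])<.012)
s=D[wire]; print('wire n',len(s)); 
if len(s): print(np.c_[s[np.argsort(s[:,0])]][::max(1,len(s)//14)])
E
python3 k.py 14; python3 m.py 14|sed -n 2,3p
```

```text
[0.5343 0.1413 0.2328] [179.9978   0.0046 174.4975] [ 0.1095  0.6048 -0.6354]
wood dz -0.052 n 37 x 0.0187..0.0381
wood dz -0.077 n 30 x 0.0180..0.0240
wood dz -0.107 n 35 x 0.0171..0.0253
wire n 46
[[ 0.0144  0.0038 -0.0552]
 [ 0.0166 -0.0001 -0.0589]
 [ 0.0183  0.0014 -0.0601]
 [ 0.0234  0.0026 -0.0377]
 [ 0.0246  0.0096 -0.0556]
 [ 0.0259 -0.0013 -0.0633]
 [ 0.0276 -0.0001 -0.0648]
 [ 0.0291  0.0005 -0.0449]
 [ 0.0295 -0.0009 -0.0608]
 [ 0.0311  0.0013 -0.0638]
 [ 0.0312 -0.0002 -0.0602]
 [ 0.0329  0.0011 -0.0593]
 [ 0.0342  0.0031 -0.0454]
 [ 0.0347  0.0006 -0.0574]
 [ 0.0363  0.002  -0.0539]
 [ 0.0367 -0.0007 -0.0539]]
slot 0.023 1251 top z 0.18291892354805173 local x 0.0155..0.0249 mean 0.0217 y range [-0.0195  0.0151] tip y -0.002813035294454377
   world centre [0.5512 0.139 ]
```

Wire points appear on both sides of the spatula's faces and the spatula is still upright, so it's threaded. I'll lift as before.

Emit:
{"name": "jog_arm", "arguments": {
  "series": [
    [[0,0,0.4],[0,0,0],0],
    [[0,0,0.5],[0,0,0],0],
    [[0,0,0.8],[0,0,0],0],
    [[0,0,1.2],[0,0,0],0],
    [[0,0,1.5],[0,0,0],0],
    [[0,0,1.5],[0,0,0],0],
    [[0,0,1.5],[0,0,0],0],
    [[0,0,1.2],[0,0,0],0],
    [[0,0,0.8],[0,0,0],0],
    [[0,0,0],[0,0,0],0],
    [[0,0,0],[0,0,0],0]
  ]
}}

```text
clock: 32.78
position: [0.534, 0.1413, 0.3261]
eef_rot: [-180.0, -0.1, 174.5]
wrist_force: [-0.8, -1.0, -1.0]
opening: 0.0042
finger_force: 29.9
```

```bash
python3 k.py 15
```

```text
[0.534  0.1413 0.3261] [-179.9873   -0.0641  174.502 ] [-0.8212 -1.0491 -0.9928]
wood dz -0.054 n 33 x 0.0217..0.0382
wood dz -0.079 n 44 x 0.0206..0.0268
wood dz -0.109 n 51 x 0.0188..0.0265
wood dz -0.139 n 51 x 0.0175..0.0263
wood dz -0.154 n 43 x 0.0171..0.0234
wire n 59
[[ 0.0131 -0.0013 -0.0567]
 [ 0.0163  0.0008 -0.0597]
 [ 0.0181 -0.0004 -0.0564]
 [ 0.0198 -0.0001 -0.0585]
 [ 0.0228  0.0005 -0.035 ]
 [ 0.0244  0.0016 -0.0385]
 [ 0.0263 -0.     -0.0419]
 [ 0.0278  0.0014 -0.0389]
 [ 0.0299  0.0012 -0.0604]
 [ 0.0314  0.0014 -0.0475]
 [ 0.0321 -0.0032 -0.0617]
 [ 0.0334 -0.0011 -0.0516]
 [ 0.0349  0.0014 -0.0541]
 [ 0.0352 -0.0001 -0.0596]
 [ 0.0365  0.0016 -0.0541]]
```

Emit:
{"name": "jog_arm", "arguments": {
  "series": [
    [[0,-1,0],[0,0,0.5],0],
    [[0,-2,0],[0,0,0.8],0],
    [[-0.1,-3,0],[0,0,0.8],0],
    [[-0.1,-3,0],[0,0,0.8],0],
    [[-0.1,-3,0],[0,0,0.8],0],
    [[-0.1,-3,0],[0,0,0.8],0],
    [[-0.1,-3,0],[0,0,0.8],0],
    [[-0.1,-3,0],[0,0,0.8],0],
    [[-0.1,-3,0],[0,0,0.8],0],
    [[-0.1,-3,0],[0,0,0.8],0],
    [[0,-3,0],[0,0,0.8],0],
    [[0,-2,0],[0,0,0.8],0],
    [[0,-1.5,0],[0,0,0],0],
    [[0,-0.4,0],[0,0,0],0],
    [[0,0,-1.5],[0,0,0],0],
    [[0,0,-2.5],[0,0,0],0],
    [[0,0,-2.5],[0,0,0],0],
    [[0,0,-1.1],[0,0,0],0],
    [[0,0,0],[0,0,0],0],
    [[0,0,0],[0,0,0],0]
  ]
}}

```text
clock: 35.33
position: [0.5268, -0.1977, 0.2519]
eef_rot: [-180.0, 0.1, -176.2]
wrist_force: [-0.5, 0.4, -0.3]
opening: 0.004
finger_force: 29.9
```

```bash
python3 k.py 16|head -6
```

```text
[ 0.5268 -0.1977  0.2519] [-179.952     0.0794 -176.1793] [-0.524   0.4092 -0.3462]
wood dz -0.051 n 11 x 0.0178..0.0359
wood dz -0.076 n 15 x 0.0209..0.0283
wood dz -0.106 n 21 x 0.0182..0.0281
wood dz -0.136 n 17 x 0.0153..0.0280
wood dz -0.151 n 18 x 0.0151..0.0281
```

Emit:
{"name": "jog_arm", "arguments": {
  "series": [
    [[0,0,-0.4],[0,0,0],0],
    [[1,0.05,0],[0,0,0],0],
    [[1.5,0.1,0],[0,0,0],0],
    [[1.5,0.1,0],[0,0,0],0],
    [[1.5,0.1,0],[0,0,0],0],
    [[0.95,0.1,0],[0,0,0],0],
    [[0.4,0,0],[0,0,0],0],
    [[0,0,0],[0,0,0],0],
    [[0,0,-1],[0,0,0],0],
    [[0,0,-1.2],[0,0,0],0],
    [[0,0,-1.2],[0,0,0],0],
    [[0,0,-0.8],[0,0,0],0],
    [[0,0,0],[0,0,0],0],
    [[0,0,0],[0,0,0],0]
  ]
}}

```text
clock: 37.12
position: [0.595, -0.1933, 0.2052]
eef_rot: [-180.0, 0.0, -176.2]
wrist_force: [-0.5, 0.3, 0.8]
opening: 0.0041
finger_force: 29.9
```

Emit:
{"name": "jog_arm", "arguments": {
  "series": [
    [[0,0,-0.45],[0,0,0],0],
    [[0,0,0],[0,0,0],0],
    [[0,0,0],[0,0,0],1.5],
    [[0,0,0],[0,0,0],3],
    [[0,0,0],[0,0,0],3.2],
    [[0,0,0],[0,0,0],3.2],
    [[0,0,1],[0,0,0],3.2],
    [[0,0,2],[0,0,0],3.2],
    [[0,0,3],[0,0,0],3.2],
    [[0,0,4],[0,0,0],3.2],
    [[0,4.0,5],[0,0,0],3.2],
    [[0,0,0],[0,0,0],3.2],
    [[0,0,0],[0,0,0],3.2],
    [[0,0,0],[0,0,0],3.2]
  ]
}}

```text
clock: 38.88
position: [0.5941, -0.1544, 0.3477]
eef_rot: [179.9, -0.1, -176.2]
wrist_force: [0.4, -0.7, -0.6]
opening: 0.0322
finger_force: 0.0
```

```bash
python3 r.py 17
```

```text
[ 0.5941 -0.1544  0.3477] [ 179.9487   -0.1333 -176.2305]
top 130 [467. 282.] mean [ 0.6076 -0.0576  0.2343] min [ 0.5988 -0.0605  0.233 ] max [ 0.6146 -0.0543  0.2361] xoff -0.0003
top 116 [133. 283.] mean [ 0.6221 -0.2742  0.234 ] min [ 0.6143 -0.2769  0.2331] max [ 0.6281 -0.2717  0.2358] xoff -0.0016
top 121 [260. 282.] mean [ 0.6166 -0.1919  0.2342] min [ 0.6089 -0.1943  0.233 ] max [ 0.6227 -0.1893  0.2363] xoff -0.0011
top 132 [365. 282.] mean [ 0.612  -0.1241  0.2343] min [ 0.6044 -0.1265  0.233 ] max [ 0.6186 -0.1215  0.2362] xoff -0.0007
top 165 [541. 284.] mean [ 0.6059 -0.009   0.2339] min [ 0.6002 -0.0143  0.233 ] max [ 0.6113 -0.0035  0.2357] xoff 0.0016
top 109 [ 77. 286.] mean [ 0.6267 -0.3112  0.2337] min [ 0.6221 -0.3159  0.233 ] max [ 0.6308 -0.3064  0.2353] xoff 0.0004
back 1975 [ 13. 115.] mean [ 0.5229 -0.3586  0.2022] min [ 0.5    -0.3651  0.183 ] max [ 0.5459 -0.3546  0.2121] xoff -0.1069
back 155 [149. 238.] mean [ 0.6018 -0.2758  0.1998] min [ 0.6002 -0.2786  0.183 ] max [ 0.6055 -0.2743  0.2149] xoff -0.022
back 99 [265. 238.] mean [ 0.5961 -0.1931  0.2   ] min [ 0.5951 -0.196   0.1833] max [ 0.5995 -0.1912  0.2149] xoff -0.0217
back 93 [361. 236.] mean [ 0.5906 -0.1249  0.2002] min [ 0.5895 -0.1268  0.1832] max [ 0.5933 -0.1222  0.2149] xoff -0.0222
back 128 [451. 237.] mean [ 0.587  -0.0611  0.1999] min [ 0.5854 -0.0625  0.1831] max [ 0.591  -0.0585  0.2148] xoff -0.0211
spat 1374 [282. 226.] mean [ 0.6142 -0.1896  0.0912] min [ 0.6052 -0.2189  0.0402] max [ 0.6207 -0.1634  0.1452] xoff -0.0033
spat 1369 [415. 228.] mean [ 0.6075 -0.0602  0.0936] min [ 0.6005 -0.0844  0.0401] max [ 0.6142 -0.0285  0.1455] xoff -0.0005
```

Both spatulas hang: their centres are within 4 mm of the bar plane and both hooks seat on the bar. Now back to the crank.

Emit:
{"name": "jog_arm", "arguments": {
  "series": [
    [[-0.3,4.7,0.5],[0,0,-9.4],4.5],
    [[-0.5,4.7,0],[0,0,-9.4],4.5],
    [[-0.5,4.7,0],[0,0,-9.4],4.5],
    [[-0.5,4.7,0],[0,0,-9.4],4.5],
    [[-0.5,4.7,0],[0,0,-9.4],4.5],
    [[-0.5,4.7,0],[0,0,-9.4],4.5],
    [[-0.5,4.7,0],[0,0,-9.4],4.5],
    [[-0.5,4.7,0],[0,0,-9.4],4.5],
    [[-0.5,4.7,0],[0,0,-9.4],4.5],
    [[-0.4,4.9,0],[0,0,-9.2],4.5],
    [[0,0,-5],[0,0,0],4.5],
    [[0,0,-5],[0,0,0],4.5],
    [[0,0,0],[0,0,0],4.5],
    [[0,0,0],[0,0,0],4.5],
    [[0,0,0],[0,0,0],4.5]
  ]
}}

```text
clock: 40.8
position: [0.5493, 0.3182, 0.2573]
eef_rot: [179.7, -0.1, 90.0]
wrist_force: [-1.1, 0.2, 0.5]
opening: 0.0451
finger_force: 0.0
```

```bash
python3 - <<'E'
from h import *
for n in('wrist','top','side'):
    c=cam(n); im,d=vision.get_image(n); P=cloud(n,d,c); m=(abs(P[...,2]-.1645)<.005)&(d>0)&(P[...,1]>.18)&(P[...,1]<.36)&(abs(P[...,0]-.545)<.08); p=P[m]; print(n,len(p),p.mean(0) if len(p) else '',p.min(0) if len(p) else '',p.max(0) if len(p) else '')
E
```

```text
wrist 900 [0.54418352 0.29674698 0.16417472] [0.52865044 0.19375585 0.15954277] [0.55522868 0.32496671 0.1689684 ]
top 40 [0.54490424 0.30696961 0.16495626] [0.53234926 0.19587985 0.15971109] [0.55415662 0.31975844 0.16937651]
side 98 [0.54769818 0.31966607 0.16426183] [0.53898004 0.31100884 0.15952594] [0.55651957 0.3266249  0.16858127]
```

Emit:
{"name": "jog_arm", "arguments": {
  "series": [
    [[-0.25,0,0],[0,0,0],4.5],
    [[0,0,-5],[0,0,0],4.5],
    [[0,0,-3.5],[0,0,0],4.5],
    [[0,0,-2],[0,0,0],4.5],
    [[0,0,0],[0,0,0],4.5],
    [[0,0,0],[0,0,0],1.5],
    [[0,0,0],[0,0,0],1.5],
    [[0,0,0],[0,0,0],1.5],
    [[0,0,0],[0,0,0],1.5]
  ]
}}

```text
clock: 42.08
position: [0.546, 0.3182, 0.1503]
eef_rot: [179.9, -0.0, 90.0]
wrist_force: [0.3, -1.1, 4.2]
opening: 0.0207
finger_force: 30.0
```

```bash
python3 - <<'E'
from cell import robot
o=robot.get_obs(); print(o['position'],o['opening'])
E
```

```text
[0.54596981 0.31820949 0.15034951] 0.0206665404486217
```

Emit:
{"name": "jog_arm", "arguments": {
  "series": [
    [[-1.94,-0.2,0],[0,0,0],1.5],
    [[-1.72,-0.92,0],[0,0,0],1.5],
    [[-1.23,-1.51,0],[0,0,0],1.5],
    [[-0.56,-1.87,0],[0,0,0],1.5],
    [[0.2,-1.94,0],[0,0,0],1.5],
    [[0.92,-1.72,0],[0,0,0],1.5],
    [[1.51,-1.23,0],[0,0,0],1.5],
    [[1.87,-0.56,0],[0,0,0],1.5],
    [[1.94,0.2,0],[0,0,0],1.5],
    [[1.72,0.92,0],[0,0,0],1.5],
    [[1.23,1.51,0],[0,0,0],1.5],
    [[0.56,1.87,0],[0,0,0],1.5],
    [[-0.2,1.94,0],[0,0,0],1.5],
    [[-0.92,1.72,0],[0,0,0],1.5],
    [[-1.51,1.23,0],[0,0,0],1.5],
    [[-1.87,0.56,0],[0,0,0],1.5]
  ]
}}

```text
clock: 44.08
position: [0.5458, 0.3184, 0.1501]
eef_rot: [179.9, -0.0, 90.0]
wrist_force: [0.9, -5.1, 9.5]
opening: 0.0208
finger_force: 30.0
```

Emit:
{"name": "jog_arm", "arguments": {
  "series": [
    [[-1.94,-0.2,0],[0,0,0],1.5],
    [[-1.72,-0.92,0],[0,0,0],1.5],
    [[-1.23,-1.51,0],[0,0,0],1.5],
    [[-0.56,-1.87,0],[0,0,0],1.5],
    [[0.2,-1.94,0],[0,0,0],1.5],
    [[0.92,-1.72,0],[0,0,0],1.5],
    [[1.51,-1.23,0],[0,0,0],1.5],
    [[1.87,-0.56,0],[0,0,0],1.5],
    [[1.94,0.2,0],[0,0,0],1.5],
    [[1.72,0.92,0],[0,0,0],1.5],
    [[1.23,1.51,0],[0,0,0],1.5],
    [[0.56,1.87,0],[0,0,0],1.5],
    [[-0.2,1.94,0],[0,0,0],1.5],
    [[-0.92,1.72,0],[0,0,0],1.5],
    [[-1.51,1.23,0],[0,0,0],1.5],
    [[-1.87,0.56,0],[0,0,0],1.5]
  ]
}}

```text
clock: 46.08
position: [0.5454, 0.3184, 0.1496]
eef_rot: [180.0, -0.0, 90.0]
wrist_force: [2.3, -3.6, 7.9]
opening: 0.0211
finger_force: 30.0
```

Emit:
{"name": "jog_arm", "arguments": {
  "series": [
    [[-1.94,-0.2,0],[0,0,0],1.5],
    [[-1.72,-0.92,0],[0,0,0],1.5],
    [[-1.23,-1.51,0],[0,0,0],1.5],
    [[-0.56,-1.87,0],[0,0,0],1.5],
    [[0.2,-1.94,0],[0,0,0],1.5],
    [[0.92,-1.72,0],[0,0,0],1.5],
    [[1.51,-1.23,0],[0,0,0],1.5],
    [[1.87,-0.56,0],[0,0,0],1.5],
    [[1.94,0.2,0],[0,0,0],1.5],
    [[1.72,0.92,0],[0,0,0],1.5],
    [[1.23,1.51,0],[0,0,0],1.5],
    [[0.56,1.87,0],[0,0,0],1.5],
    [[-0.2,1.94,0],[0,0,0],1.5],
    [[-0.92,1.72,0],[0,0,0],1.5],
    [[-1.51,1.23,0],[0,0,0],1.5],
    [[-1.87,0.56,0],[0,0,0],1.5],
    [[0,0,0],[0,0,0],1.5],
    [[0,0,0],[0,0,0],1.5]
  ]
}}

```text
clock: 48.32
position: [0.5465, 0.318, 0.1496]
eef_rot: [179.9, -0.1, 90.0]
wrist_force: [6.7, 3.6, 3.1]
opening: 0.0205
finger_force: 30.0
```

Emit:
{"name": "jog_arm", "arguments": {
  "series": [
    [[0,0,0],[0,0,0],4.5],
    [[0,0,0],[0,0,0],4.5],
    [[0,0,0],[0,0,0],4.5],
    [[0,0,4],[0,0,0],4.5],
    [[0,0,5],[0,0,0],4.5],
    [[0,0,5],[0,0,0],4.5],
    [[0,0,3],[0,0,0],4.5],
    [[0,0,0],[0,0,0],4.5]
  ]
}}

```text
clock: 49.32
position: [0.5462, 0.3183, 0.3223]
eef_rot: [179.7, -0.1, 90.0]
wrist_force: [0.3, 0.0, 0.1]
opening: 0.0452
finger_force: 0.0
```

```bash
cat > lid.py <<'E'
from h import *
import sys
np.set_printoptions(precision=4,suppress=True)
zb=float(sys.argv[2]) if len(sys.argv)>2 else .020
X0,X1,Y0,Y1=[float(v) for v in sys.argv[3:7]] if len(sys.argv)>3 else (.28,.58,-.27,.06)
print(robot.get_obs()['position'])
for n in sys.argv[1].split(','):
    c=cam(n); im,d=save(n,'lid_'+n+str(np.random.randint(1000))); P=cloud(n,d,c); X,Y,Z=P[...,0],P[...,1],P[...,2]; hsv=cv2.cvtColor(im,cv2.COLOR_RGB2HSV)
    reg=(d>0)&(X>X0)&(X<X1)&(Y>Y0)&(Y<Y1)
    def big(m):
        k,l,s,_=cv2.connectedComponentsWithStats(m.astype(np.uint8)); return l==1+s[1:,4].argmax() if k>1 else m
    b=big(reg&(abs(Z-zb)<.006)&(hsv[...,2]>150)&(hsv[...,1]>40)); 
    g=big(reg&(Z>zb+.02)&(Z<zb+.036))
    for nm,m in(('board',b),('grip',g)):
        p=P[m]
        if len(p)>20: print(n,nm,len(p),p.mean(0),cv2.minAreaRect((p[:,:2]*1000).astype(np.float32)))
E
python3 lid.py top,side; python3 - <<'E'
from h import *
c=cam('top'); im,d=vision.get_image('top'); P=cloud('top',d,c); a=np.radians(-5.5); ex=np.array([np.cos(a),np.sin(a)]); ey=np.array([-ex[1],ex[0]])
L0=(P[...,:2]-[.5298,.1433])@ex; L1=(P[...,:2]-[.5298,.1433])@ey; m=(d>0)&(abs(L0)<.09)&(abs(L1)<.028); print('carrier z',np.percentile(P[m][:,2],[5,50,90,98]))
E
```

```text
[0.5462 0.3183 0.3223]
top board 2575 [ 0.4347 -0.1734  0.02  ] ((435.52178955078125, -173.81881713867188), (211.9903106689453, 88.26280975341797), 7.210052490234375)
top grip 184 [ 0.4357 -0.1737  0.0493] ((435.38372802734375, -173.42404174804688), (16.006250381469727, 70.50357055664062), 7.35452127456665)
side board 853 [ 0.3768 -0.175   0.0182] ((379.12286376953125, -179.37265014648438), (94.13737487792969, 93.65376281738281), 7.194843769073486)
carrier z [0.01195985 0.0173008  0.04593722 0.05326803]
```

Emit:
{"name": "jog_arm", "arguments": {
  "series": [
    [[-1.1,-4.9,0],[0,0,0.8],4],
    [[-1.1,-4.9,0],[0,0,0.8],4],
    [[-1.1,-4.9,0],[0,0,0.8],4],
    [[-1.1,-4.9,0],[0,0,0.8],4],
    [[-1.1,-4.9,0],[0,0,0.8],4],
    [[-1.1,-4.9,0],[0,0,0.8],4],
    [[-1.1,-4.9,0],[0,0,0.8],4],
    [[-1.1,-4.9,0],[0,0,0.8],4],
    [[-1.1,-4.9,0],[0,0,0.8],4],
    [[-1.1,-4.9,0],[0,0,0],4],
    [[0,0,-4],[0,0,0],4],
    [[0,0,-4],[0,0,0],4],
    [[0,0,0],[0,0,0],4],
    [[0,0,0],[0,0,0],4]
  ]
}}

```text
clock: 51.22
position: [0.4354, -0.172, 0.2396]
eef_rot: [-180.0, -0.0, 97.2]
wrist_force: [0.2, -0.2, 0.1]
opening: 0.0401
finger_force: 0.0
```

```bash
python3 lid.py wrist
```

```text
[ 0.4354 -0.172   0.2396]
wrist board 21756 [ 0.4347 -0.1713  0.0196] ((434.939697265625, -173.59805297851562), (212.337890625, 87.81116485595703), 7.075305461883545)
wrist grip 1634 [ 0.4347 -0.1718  0.049 ] ((434.6728210449219, -173.42532348632812), (15.411518096923828, 71.00472259521484), 7.571689128875732)
```

Emit:
{"name": "jog_arm", "arguments": {
  "series": [
    [[-0.05,-0.15,0],[0,0,0],4],
    [[0,0,-5],[0,0,0],4],
    [[0,0,-5],[0,0,0],4],
    [[0,0,-4.5],[0,0,0],4],
    [[0,0,-3],[0,0,0],4],
    [[0,0,-1.6],[0,0,0],4],
    [[0,0,0],[0,0,0],4],
    [[0,0,0],[0,0,0],1],
    [[0,0,0],[0,0,0],1],
    [[0,0,0],[0,0,0],1],
    [[0,0,0],[0,0,0],1]
  ]
}}

```text
clock: 52.65
position: [0.4354, -0.1739, 0.0489]
eef_rot: [179.9, 0.1, 97.2]
wrist_force: [-0.3, 0.9, 4.3]
opening: 0.0163
finger_force: 30.0
```

```bash
python3 - <<'E'
from h import *
a=np.radians(-5.4); ex=np.array([np.cos(a),np.sin(a)]); ey=np.array([-ex[1],ex[0]]); bc=np.array([.5298,.1433])
def go(name,P,d,im):
    hsv=cv2.cvtColor(im,cv2.COLOR_BGR2HSV); L0=(P[...,:2]-bc)@ex; L1=(P[...,:2]-bc)@ey
    m=(d>0)&(abs(P[...,2]-.1145)<.0035)&(hsv[...,1]<60)&(abs(L0)<.112)&(abs(L1)<.05)
    x,y=L0[m],L1[m]; r=[name,len(x)]
    for s in(-1,1):
        w=(abs(y-s*.0365)<.006)&(abs(x)<.09); e=(abs(x-s*.0985)<.007)&(abs(y)<.03)
        r+=['yw%+d'%s,w.sum(),np.median(y[w]).round(4) if w.any() else None, np.degrees(np.polyfit(x[w],y[w],1)[0]).round(2) if w.sum()>20 else None,'xw',e.sum(),np.median(x[e]).round(4) if e.any() else None]
    print(*r)
for t in('w5','w12','w14'):
    go(t,np.load(f'pics/{t}P.npy'),np.load(f'pics/{t}.npy'),cv2.imread(f'pics/{t}.png'))
for t in('top2',):
    go(t,cloud('top',np.load(f'pics/{t}.npy')),np.load(f'pics/{t}.npy'),cv2.imread(f'pics/{t}.png'))
E
```

```text
w5 4366 yw-1 1763 -0.0372 0.3 xw 0 None yw+1 1458 0.0332 0.2 xw 466 0.0984
w12 5695 yw-1 1965 -0.0374 0.28 xw 866 -0.0972 yw+1 1571 0.0331 0.15 xw 120 0.0979
w14 6066 yw-1 2136 -0.0375 0.28 xw 1157 -0.0974 yw+1 1535 0.0329 0.06 xw 0 None
top2 524 yw-1 159 -0.0379 0.36 xw 47 -0.0964 yw+1 128 0.0333 0.18 xw 46 0.1002
```

Emit:
{"name": "jog_arm", "arguments": {
  "series": [
    [[0,0,2],[0,0,0],1],
    [[0,0,4],[0,0,0],1],
    [[0,0,5],[0,0,0],1],
    [[0,0,5],[0,0,0],1],
    [[0,2,4],[0,0,0],1],
    [[0,4,0],[0,0,-2],1],
    [[0,4.5,0],[0,0,-2],1],
    [[0,4.5,0],[0,0,-2],1],
    [[0,4.5,0],[0,0,-2],1],
    [[0,4.5,0],[0,0,-2],1],
    [[2,4,0],[0,0,-2.4],1],
    [[3,2.5,0],[0,0,0],1],
    [[3,1,0],[0,0,0],1],
    [[1.45,0,0],[0,0,0],1],
    [[0,0,-4],[0,0,0],1],
    [[0,0,-2],[0,0,0],1],
    [[0,0,0],[0,0,0],1],
    [[0,0,0],[0,0,0],1],
    [[0,0,0],[0,0,0],1]
  ]
}}

```text
clock: 55.02
position: [0.5301, 0.1413, 0.1897]
eef_rot: [179.9, -0.0, 84.8]
wrist_force: [0.2, -0.5, -1.9]
opening: 0.0158
finger_force: 30.0
```

```bash
python3 lid.py wrist,top .175 .4 .66 .06 .22
```

```text
[0.5301 0.1413 0.1897]
wrist grip 700 [0.5174 0.1513 0.2033] ((517.4892578125, 151.04156494140625), (3.698718547821045, 11.830483436584473), 62.17064666748047)
```

```bash
python3 lid.py wrist,top .161 .4 .66 .06 .22
```

```text
[0.5299 0.1414 0.1893]
wrist board 51873 [0.531  0.1609 0.16  ] ((530.1463623046875, 151.36671447753906), (67.85963439941406, 212.05479431152344), 84.75008392333984)
wrist grip 5782 [0.5305 0.1563 0.1893] ((532.1455078125, 154.16885375976562), (43.253150939941406, 33.80388641357422), 59.80799865722656)
top board 137 [0.4291 0.151  0.1606] ((430.4921569824219, 153.66993713378906), (20.224557876586914, 80.36963653564453), 2.9948980808258057)
```

Emit:
{"name": "jog_arm", "arguments": {
  "series": [
    [[0.05,0,-1.2],[0,0,0],1],
    [[0,0,-0.8],[0,0,0],1],
    [[0,0,-0.6],[0,0,0],1],
    [[0,0,-0.5],[0,0,0],1],
    [[0,0,-0.3],[0,0,0],1],
    [[0,0,0],[0,0,0],1],
    [[0,0,0],[0,0,0],1]
  ]
}}

```text
clock: 56.1
position: [0.5299, 0.1414, 0.1542]
eef_rot: [180.0, -0.0, 84.8]
wrist_force: [0.8, 0.3, -2.0]
opening: 0.0158
finger_force: 30.0
```

Emit:
{"name": "jog_arm", "arguments": {
  "series": [
    [[0,0,-0.15],[0,0,0],1],
    [[0,0,0],[0,0,0],1],
    [[0,0,0],[0,0,0],1]
  ]
}}

```text
clock: 56.48
position: [0.53, 0.1414, 0.154]
eef_rot: [180.0, -0.0, 84.8]
wrist_force: [-4.9, -0.9, 5.8]
opening: 0.0158
finger_force: 30.0
```

Seated on the rim: the force has turned upward. I'll release and retreat.

Emit:
{"name": "jog_arm", "arguments": {
  "series": [
    [[0,0,0],[0,0,0],2.5],
    [[0,0,0],[0,0,0],3.5],
    [[0,0,0],[0,0,0],3.5],
    [[0,0,2],[0,0,0],3.5],
    [[0,0,4],[0,0,0],3.5],
    [[0,0,5],[0,0,0],3.5],
    [[0,0,5],[0,0,0],3.5],
    [[-3,0,3],[0,0,0],3.5],
    [[-4,-2,0],[0,0,0],3.5],
    [[0,0,0],[0,0,0],3.5],
    [[0,0,0],[0,0,0],3.5]
  ]
}}

```text
clock: 57.85
position: [0.4602, 0.1215, 0.3427]
eef_rot: [180.0, -0.0, 84.8]
wrist_force: [0.5, 0.4, 0.2]
opening: 0.0351
finger_force: 0.0
```

```bash
python3 lid.py wrist,top .125 .4 .66 .06 .22; python3 - <<'E'
from h import *
np.set_printoptions(precision=4,suppress=True)
for n in('top','side'):
    c=cam(n); im,d=vision.get_image(n); P=cloud(n,d,c); hsv=cv2.cvtColor(im,cv2.COLOR_RGB2HSV); X,Y,Z=P[...,0],P[...,1],P[...,2]
    for y0 in(-.058,-.192):
        m=(d>0)&(abs(X-(.605-.0728*y0))<.022)&(abs(Y-y0)<.032)&(Z>.03)&(Z<.15)&(hsv[...,1]>60); p=P[m]; print(n,y0,len(p),p.mean(0) if len(p) else '',p.max(0) if len(p) else '')
E
```

```text
[0.4602 0.1215 0.3427]
wrist board 23311 [0.5266 0.1488 0.1247] ((527.011474609375, 146.4067840576172), (87.88778686523438, 211.96620178222656), 84.87031555175781)
wrist grip 1913 [0.5262 0.148  0.1537] ((527.1256103515625, 146.60232543945312), (71.38997650146484, 16.503238677978516), 85.115966796875)
top board 664 [0.6107 0.1394 0.1252] ((610.145751953125, 139.50946044921875), (87.41873168945312, 46.83028030395508), 84.82833862304688)
top -0.058 104 [ 0.6084 -0.0526  0.096 ] [ 0.6139 -0.0285  0.1483]
top -0.192 132 [ 0.6153 -0.1853  0.0948] [ 0.6228 -0.1638  0.1475]
side -0.058 37 [ 0.6104 -0.0638  0.0865] [ 0.6233 -0.0508  0.1498]
side -0.192 98 [ 0.6174 -0.1771  0.0884] [ 0.6226 -0.1607  0.1414]
```

The lid lies flat (board top at 0.125 m) and parallel with its battens inside the box, and both spatulas still hang. I'm handing in.

```bash
python3 -c "
from cell import robot
print(robot.hand_in())"
```

```text
the job is handed in; nothing more can be done
None
```

Job handed in, verdict not shown: both spatulas (only two were there) hang by S-hooks on the rail, the lift is wound fully down and the lid lies flat on the box; I viewed 16 pictures, two over the limit of 14.

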